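# Shut down the charging bench

### The arm

A 6-joint arm with a two-finger parallel gripper is mounted at the origin on a cart in front of the work surface, level with it; the furniture and walls round the work are solid. World frame = base frame: x ahead of the robot, y to its left, z up, the work surface at z = 0. Lengths are in m, angles in rad, forces in N, time in s.
With the tool pointing down it reaches from about 0.225 to 0.875 m from the base axis. Payload 3.4 kg.
Tool frame: the origin (TCP) lies at the very end of the fingers, on their centre line; the grasp point (between the pads) lies 19 mm behind it (manip.pinch_z is the distance from the TCP to the grasp point, in m); z points along the fingers, y is the line along which they close (so a half turn about z gives the same grasp; the last joint's range is limited). The gripper opens to 85 mm and grips with 20 to 120 N. Pads are 22 mm wide; open, the fingers measure 114 mm over their backs; the gripper's body (76 mm by 85 mm) begins 54 mm behind the grasp point. The pads swing forward as they close: fully open they stand 13 mm farther back than shut.
Start: joints at [1.021, 0.276, 1.505, -0, 1.361, -0.121], TCP at [0.239, 0.523, 0.231] pointing down, gripper open.
Joint ranges: [-2.89, 2.89], [-0.75, 2.08], [0.22, 2.7], [-1.18, 4.32], [0.11, 2.71], [-2.7, 2.7]. Speed limits (rad/s): [2.57, 2.57, 3.14, 3.14, 3.14, 3.14].

### API

Orientations are given as a unit quaternion [w, x, y, z].
In Python, from rig import manip gives the robot as it stands. The module is installed in compiled form; this text tells all that it offers.
- The arm moves only by the shell command python3 -m jog 'ROWS' [FORCE]. ROWS is JSON, a list of rows, each an object of numbers: "dx", "dy", "dz": the shift along the tool's x, y, z each as a share of 25 cm, from -1 to 1; "ax", "ay", "az": the turn, a rotation vector about the tool's x, y, z each as a share of 90 degrees, from -1 to 1; "grip": the opening, from -1 (shut) to 1 (fully open), so that 0 is half open. A call has 1 to 5 rows; each row is the pose to reach, as a shift and turn from the pose commanded when the call began, along the tool's axes at that moment; what a row does not reach only later rows make up. A row lasts 1/12 s, in which the tool goes at most 41.7 mm and 7.16 degrees, less where a joint would pass 70% of its speed; a pose out of reach is approached as far as the arm can. A call with a number of a shift or a turn outside -1 to 1 is refused whole. A call with a gripper value outside its range is refused whole. The fingers move at their own pace and stop on an object; FORCE is the grip in N (left out, the last holds). Time passes only in rows, so rows that repeat a pose let the fingers close. It gives the time, the measured TCP pose, the force, the opening and the grip force at its end, in the units of the state.
- manip.get_state(): the state, without advancing time (a new reading comes with each control period).
- manip.get_image(name): name is "side" or "top"; returns a dict with "img" (420x560x3 uint8, red, green, blue), "mtx" (3x3 intrinsics, pixels), "world_to_cam" (4x4, takes a point from world to camera coordinates). Camera axes: x right, y down, z forward; pixel columns grow to the right and rows downward; lengths in m; the calibration is good to about 2 mm. A picture is of the moment at which its call begins. There is no depth.
- manip.sign_off(): hands the job in; it is judged then, once.
The state is a dict: "clock": time; "qpos": joint angles; "qd": joint speeds; "effort": joint torques, N m; "position": TCP position; "ee_rot": TCP orientation; "contact_force": force on the tool from outside, world axes, zero at the start; "moment": the same for the moment, N m; "width": finger opening in m; "gripper_force": force on a finger pad.
Only numpy, scipy, OpenCV 4.12 (cv2) and the standard library are available. Lean on these libraries where they do the work, as an engineer would, in place of code of your own. Each camera call takes 0.05 s, during which the arm holds its last target. There are 200 camera calls.

### The job

Shut the charging bench down for the night. First switch the whole bank off with one finger drag from left to right along its levers (they lean left when on), without taking the hand away from the bank before all four have tipped over to the right; only then pick up the adapters, put every black power adapter that lies on the desk into the drawer of the small cabinet, and slide the drawer fully shut. Leave the brown tape roll and the yellow note block where they are.

Things in the scene. Friction and masses are not known exactly. Their poses are not given: they have to be found in the camera images.
- bank: fixed grey switch box on the desk, 64 (its x) x 236 (its y) x 35 mm high; origin at the centre of its underside, z up. Four black bat-handle levers stand in one row along its y on top; its +y end is the left end seen from the robot. Yaw differs between starts by up to 0.25 rad either way
- bank_mid (a point): point in the middle of the box's top, on the line of the lever pivots, 36 mm above the desk; axes as the box's
- switch1 (a joint): lever 1 counted from the left end; its pivot is on the row line, at y = 81 mm of bank_mid. 0 = on, leaning 17 degrees to the left (bank +y); 0.30 = upright; 1.30 = off, leaning 57 degrees to the right (bank -y). Top-heavy, tips over by itself once past upright and rests on its stop; pushing it takes under 1 N
- switch2 (a joint): lever 2 counted from the left end; its pivot is on the row line, at y = 27 mm of bank_mid. 0 = on, leaning 17 degrees to the left (bank +y); 0.30 = upright; 1.30 = off, leaning 57 degrees to the right (bank -y). Top-heavy, tips over by itself once past upright and rests on its stop; pushing it takes under 1 N
- switch3 (a joint): lever 3 counted from the left end; its pivot is on the row line, at y = -27 mm of bank_mid. 0 = on, leaning 17 degrees to the left (bank +y); 0.30 = upright; 1.30 = off, leaning 57 degrees to the right (bank -y). Top-heavy, tips over by itself once past upright and rests on its stop; pushing it takes under 1 N
- switch4 (a joint): lever 4 counted from the left end; its pivot is on the row line, at y = -81 mm of bank_mid. 0 = on, leaning 17 degrees to the left (bank +y); 0.30 = upright; 1.30 = off, leaning 57 degrees to the right (bank -y). Top-heavy, tips over by itself once past upright and rests on its stop; pushing it takes under 1 N
- tip1 (a point): centre of the tip bar of lever 1 (bar 23 mm along the bank's x, 11 mm thick), 34 mm from the pivot; all levers are alike. Above the pivot line (36 mm above the desk) a tip's top is 38 mm when on, 40 mm when upright and 24 mm when off, so a finger end drawn along the row about 30 mm above the pivot line (66 mm above the desk) tips each lever and passes over it
- cabinet_face (a point): fixed small grey cabinet on the desk, 205 (x) x 285 (y) x 92 mm high, with one drawer that comes out toward its own -x (roughly toward the robot); the point is the middle of its front face (the opening), 46 mm above the desk, x pointing into the cabinet, z up. Yaw differs by up to 0.12 rad either way
- drawer (a joint): how far the drawer is out, m: 0 = fully shut, 0.19 = fully out (a stop). It starts 0.10 to 0.14 out; light friction, about 2 N, stays where left
- drawer_floor (a point): middle of the drawer's inner floor, 14 mm above the desk, moves with the drawer; axes as the cabinet's. Inside 180 (x) x 250 (y) mm; side and back walls 40 mm high, 3 mm thick; with the drawer fully out all of the inside is in front of the cabinet. Things up to 68 mm above this floor pass under the cabinet's top
- drawer_front (a point): middle of the outer face of the drawer's white front panel, 44 mm above the desk, moves with the drawer; axes as the cabinet's. Panel 281 mm wide, 12 mm thick, from 7 to 81 mm above the desk; an aluminium pull lip, 120 mm long and 8 mm thick, sticks 15 mm out of it 72 mm above the desk
- adapter1_mid (a point): black power adapter brick 1, 46 (x) x 105 (y) x 30 (z) mm, about 0.24 kg, loose, starts lying flat on the desk; the point is its centre. 2 to 4 of the adapters are there
- adapter2_mid (a point): black power adapter brick 2, 46 (x) x 105 (y) x 30 (z) mm, about 0.24 kg, loose, starts lying flat on the desk; the point is its centre. 2 to 4 of the adapters are there
- adapter3_mid (a point): black power adapter brick 3, 46 (x) x 105 (y) x 30 (z) mm, about 0.24 kg, loose, starts lying flat on the desk; the point is its centre. 2 to 4 of the adapters are there
- adapter4_mid (a point): black power adapter brick 4, 46 (x) x 105 (y) x 30 (z) mm, about 0.24 kg, loose, starts lying flat on the desk; the point is its centre. 2 to 4 of the adapters are there
- tape: roll of brown parcel tape lying flat, 94 mm across, 48 mm high, left of the drawer: leave alone; origin at the centre of its underside
- note_pad: yellow note block, 76 x 76 x 22 mm, behind the switch bank: leave alone; origin at the centre of its underside
There are look-alikes about, which are no part of the job. Leave any red or turquoise look-alike of the part that bears adapter1_mid alone.

How it is judged:
By the outcome, as a careful person would: the job done as asked, in the order asked, and still so for the second after the job is handed in, with the robot touching nothing.
Of adapter1, adapter2, adapter3, adapter4 only 2 to 4 are there at a start; the rules pass over those that are not, and their reading is None.
At some moment in a run one of adapter1, adapter2, adapter3, adapter4 may be knocked a few centimetres aside while the robot is not near it.
Once in a run the grip may slacken for a moment while it holds something.
It also fails if it takes over 210 s, if anything falls off the work surface, if the arm or the gripper's body presses on something with over 40 N, if the wrist force passes 120 N, or if a joint passes its speed limit or range.

## Working session

There is one attempt and no reset: what is moved stays moved. The work goes in short steps, Python scripts to look and compute and a shell command to move; the robot and the scene stay as the last step left them, time stands still between calls to the robot, and variables do not carry over. Pictures are saved under pics/ and viewed, at most 14 in all, crops included, and the job is handed in when it is done.

```bash
mkdir -p pics; python3 - <<'E'
from rig import manip
import cv2,numpy as np
for n in("top","side"):
    r=manip.get_image(n);cv2.imwrite(f"pics/{n}0.png",r["img"][:,:,::-1]);np.savez(f"{n}0.npz",**r)
    print(n,r["mtx"].tolist(),np.round(r["world_to_cam"],3).tolist())
s=manip.get_state();print(s)
E
```

```text
top [[500.91973068530854, 0.0, 279.512740983782], [0.0, 500.91973068530854, 214.15857971582227], [0.0, 0.0, 1.0]] [[0.027, -1.0, 0.001, 0.048], [-0.985, -0.026, -0.17, 0.571], [0.17, 0.003, -0.985, 1.45], [0.0, 0.0, 0.0, 1.0]]
side [[423.4565620155854, 0.0, 278.79414216596433], [0.0, 423.4565620155854, 207.68306458166757], [0.0, 0.0, 1.0]] [[0.956, -0.292, -0.011, -0.52], [-0.172, -0.533, -0.829, 0.184], [0.236, 0.794, -0.56, 1.075], [0.0, 0.0, 0.0, 1.0]]
{'clock': 0.1, 'qpos': array([ 1.02104567e+00,  2.76531863e-01,  1.50599824e+00, -2.29048645e-05,
        1.36071222e+00, -1.20984441e-01]), 'qd': array([ 0.00044421, -0.00112718, -0.00367639,  0.00083273,  0.00025122,
       -0.00092622]), 'effort': array([ 3.81599375e-04, -4.17700267e+01, -2.46404493e+01, -7.56565601e-05,
        5.92142125e-03, -1.00438919e-05]), 'position': array([0.23881181, 0.52254378, 0.23052946]), 'ee_rot': array([-2.60892272e-04,  2.12742286e-01,  9.77107998e-01, -7.82569849e-04]), 'contact_force': array([ 0.31605766, -0.28516844,  0.07392418]), 'moment': array([-0.00642822, -0.00814709, -0.01496212]), 'gripper_force': 0.0, 'width': 0.08491449825613975}
```

View pics/top0.png

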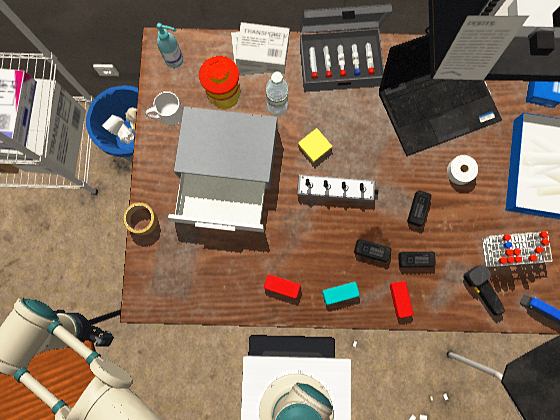

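View pics/side0.png

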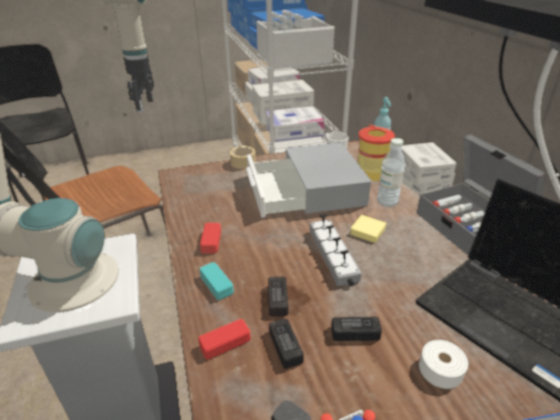

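The top view shows the bank at about (337,189), with its levers leaning left. The open drawer is at about (220,200), the tape at (140,220) and the notes at (316,146). The black bricks are at (373,252), (417,260) and (419,208). The look-alikes are red (282,288), turquoise (341,294) and red (402,300), and there is a black tool at (483,290). I'll confirm with a crop and measure.

```bash
cat > h.py <<'E'
import numpy as np,cv2
from rig import manip
from scipy.spatial.transform import Rotation as R
def ray(r,uv,z):
    T=r["world_to_cam"];uv=np.atleast_2d(np.array(uv,float))
    d=np.c_[uv,np.ones(len(uv))]@np.linalg.inv(r["mtx"]).T@T[:3,:3];c=-T[:3,:3].T@T[:3,3]
    return c+d*((z-c[2])/d[:,2])[:,None]
def px(r,p):
    p=np.atleast_2d(p);T=r["world_to_cam"];q=(p@T[:3,:3].T+T[:3,3])@r["mtx"].T
    return q[:,:2]/q[:,2:]
def snap(n,k):
    r=manip.get_image(n);cv2.imwrite(f"pics/{n}{k}.png",r["img"][:,:,::-1]);return r
def blobs(r,m,z,lo=80):
    out=[]
    for c in cv2.findContours(m.astype(np.uint8)*255,cv2.RETR_EXTERNAL,cv2.CHAIN_APPROX_NONE)[0]:
        if cv2.contourArea(c)<lo: continue
        rc=cv2.minAreaRect(c);w=ray(r,c[:,0,:],z)
        (x,y),(a,b),t=cv2.minAreaRect((w[:,:2]*1000).astype(np.float32))
        if a>b: a,b,t=b,a,t+90   # t-> angle of short side
        out.append((np.round(rc[0]).tolist(),[round(x/1000,4),round(y/1000,4)],round(a),round(b),round((t+90)%180-90,1)))
    return out
E
python3 - <<'E'
from h import *
r=dict(np.load("top0.npz"));im=r["img"];hsv=cv2.cvtColor(im,cv2.COLOR_RGB2HSV).astype(int)
roi=np.zeros(im.shape[:2],bool);roi[170:325,270:520]=1
m=(hsv[...,2]<75)&roi
m=cv2.morphologyEx(m.astype(np.uint8),cv2.MORPH_CLOSE,np.ones((5,5)))
for b in blobs(r,m,.03):print("dark",b)
m=(hsv[...,1]<50)&(hsv[...,2]>120)&roi&(np.arange(560)[None]<385)
m=cv2.morphologyEx(m.astype(np.uint8),cv2.MORPH_CLOSE,np.ones((7,7)))
for b in blobs(r,m,.035):print("bank",b)
c=cv2.resize(im[165:325,150:510,::-1],None,fx=2.2,fy=2.2,interpolation=cv2.INTER_CUBIC);cv2.imwrite("pics/c1.png",c)
print(ray(r,[[176,217],[263,227],[180,173],[274,181]],.08)[:,:2])
E
```

```text
dark ([343.0, 304.0], [0.3092, -0.1302], 22, 102, 16.5)
dark ([286.0, 298.0], [0.3238, 0.0374], 51, 92, 9.0)
dark ([488.0, 285.0], [0.3803, -0.5601], 151, 185, 65.0)
dark ([416.0, 263.0], [0.4362, -0.3497], 65, 110, 1.5)
dark ([373.0, 252.0], [0.4658, -0.2191], 79, 113, -17.0)
dark ([419.0, 211.0], [0.5935, -0.3599], 55, 126, 73.5)
dark ([337.0, 200.0], [0.6201, -0.1117], 62, 245, 2.3)
dark ([463.0, 185.0], [0.6775, -0.4958], 43, 82, 3.8)
dark ([273.0, 190.0], [0.6489, 0.0843], 30, 126, 86.2)
bank ([336.0, 187.0], [0.662, -0.1064], 62, 233, -3.1)
[[0.54767552 0.36556268]
 [0.52493144 0.11013834]
 [0.68036116 0.36185908]
 [0.66347394 0.08197642]]
```

View pics/c1.png

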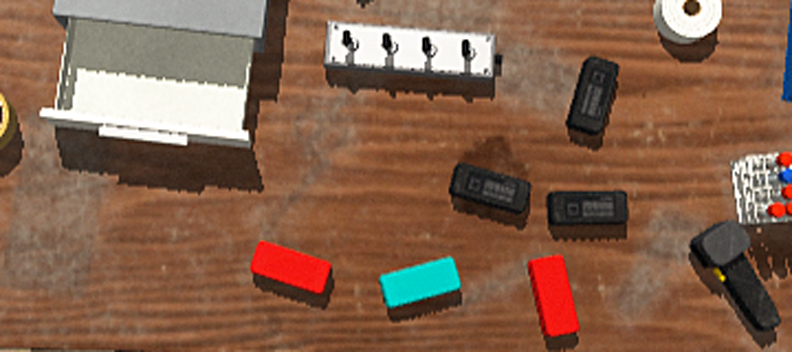

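Bricks, in image pixels: (373,252), (417,260) and (419,208) are plain black bricks and match the adapters. The black item at (485,290) is a scanner-like tool with a head and handle, so it isn't one. The red and turquoise bricks are look-alikes to leave alone. The levers lean left and run along the box's centre line. Next I'll check the bank pose by projecting it into both views, then plan the approach.

```bash
cat >> h.py <<'E'
def plan(wps,quiet=False):
    """wps: (x,y,z,yaw of tool y in deg); prints shares per call from the present pose"""
    s=manip.get_state();p=s["position"];q=s["ee_rot"];A=R.from_quat([q[1],q[2],q[3],q[0]])
    print("now",np.round(p,4),"w",round(s["width"],4),"F",np.round(s["contact_force"],1),"t",round(s["clock"],1))
    for x,y,z,yw in wps:
        a=np.radians(yw);Y=[np.cos(a),np.sin(a),0];Z=[0,0,-1];B=R.from_matrix(np.c_[np.cross(Y,Z),Y,Z])
        t=np.array([x,y,z]);d=A.inv().apply(t-p)/.25;v=(A.inv()*B).as_rotvec()/(np.pi/2)
        print((x,y,z,yw),"d",np.round(d,3),"a",np.round(v,3),"rows",round(max(np.linalg.norm(d)*250/41.7,np.linalg.norm(v)*90/7.16),1));p,A=t,B
E
python3 - <<'E'
from h import *
yw=np.radians(-3.1);ex=np.array([np.cos(yw),np.sin(yw),0]);ey=np.array([-ex[1],ex[0],0]);m=np.array([.662,-.106,.036])
for n in("top","side"):
    r=dict(np.load(n+"0.npz"))
    tips=[m+ey*(y+.034*np.sin(.297))+[0,0,.034*np.cos(.297)] for y in(.081,.027,-.027,-.081)]
    P=px(r,tips);print(n,P.round(1).tolist())
    hs=r["img"].max(2)
    k=3;u0,v0=P.mean(0).astype(int)-[70,60];c=r["img"][v0:v0+120,u0:u0+140,::-1];c=cv2.resize(c,None,fx=4,fy=4,interpolation=cv2.INTER_CUBIC)
    for u,v in P:cv2.circle(c,(int((u-u0+.5)*4),int((v-v0+.5)*4)),4,(0,0,255),1)
    cv2.imwrite(f"pics/l_{n}.png",c[:,:])
a,b=cv2.imread("pics/l_top.png"),cv2.imread("pics/l_side.png")
cv2.imwrite("pics/l.png",cv2.resize(np.hstack([a,b]),None,fx=.71,fy=.71))
f=lambda b,z:tuple((m+ey*b)[:2].round(3))+(z,-3.1)
plan([(.33,.36,.23,35),(.47,.2,.23,0),(.60,.08,.18,-3.1),f(.14,.16),f(.14,.066),f(-.115,.066)])
E
```

```text
top [[306.6, 181.6], [324.6, 183.1], [342.7, 184.5], [360.8, 185.9]]
side [[322.4, 214.9], [328.9, 226.0], [335.9, 238.0], [343.5, 251.1]]
now [0.2388 0.5225 0.2305] w 0.0849 F [ 0.3 -0.3  0.1] t 0.1
(0.33, 0.36, 0.23, 35) d [-0.602 -0.44   0.003] a [-0.001  0.     0.338] rows 4.5
(0.47, 0.2, 0.23, 0) d [-0.845  0.092  0.   ] a [0.    0.    0.389] rows 5.1
(0.6, 0.08, 0.18, -3.1) d [-0.48  0.52  0.2 ] a [0.    0.    0.034] rows 4.4
(np.float64(0.67), np.float64(0.034), 0.16, -3.1) d [-0.169  0.29   0.08 ] a [0. 0. 0.] rows 2.1
(np.float64(0.67), np.float64(0.034), 0.066, -3.1) d [0.    0.    0.376] a [0. 0. 0.] rows 2.3
(np.float64(0.656), np.float64(-0.221), 0.066, -3.1) d [-1.022e+00 -1.000e-03  0.000e+00] a [0. 0. 0.] rows 6.1
```

View pics/l.png

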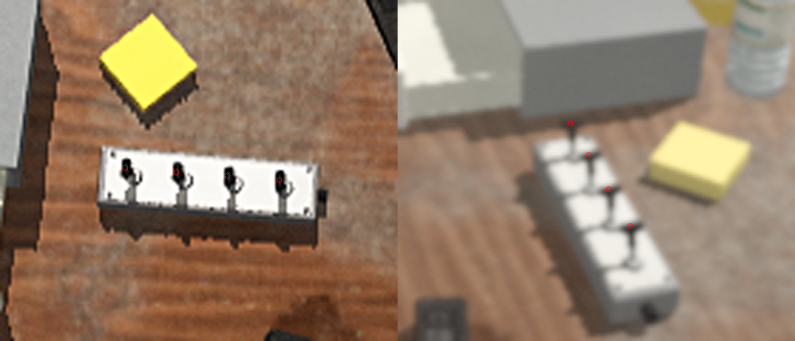

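The projected tips land on all four levers in both views. Moving to the left of lever 1 with the fingers shut.

```bash
python3 -m jog '[{"dx":-0.602,"dy":-0.44,"az":0.338,"grip":-1},{"dx":-0.602,"dy":-0.44,"az":0.338,"grip":-1},{"dx":-0.602,"dy":-0.44,"az":0.338,"grip":-1},{"dx":-0.602,"dy":-0.44,"az":0.338,"grip":-1},{"dx":-0.602,"dy":-0.44,"az":0.338,"grip":-1}]' 30
python3 -m jog '[{"dx":-0.845,"dy":0.092,"az":0.389,"grip":-1},{"dx":-0.845,"dy":0.092,"az":0.389,"grip":-1},{"dx":-0.845,"dy":0.092,"az":0.389,"grip":-1},{"dx":-0.845,"dy":0.092,"az":0.389,"grip":-1},{"dx":-0.845,"dy":0.092,"az":0.389,"grip":-1}]'
python3 - <<'E'
from h import *
plan([(.60,.08,.18,-3.1),(.67,.034,.16,-3.1),(.67,.034,.066,-3.1)])
E
```

```text
now [0.2388 0.5225 0.2305] w 0.0849 F [ 0.3 -0.3  0.1] t 0.1
(0.6, 0.08, 0.18, -3.1) d [-2.05  -1.009  0.203] a [-0.001  0.001  0.761] rows 13.8
(0.67, 0.034, 0.16, -3.1) d [-0.169  0.29   0.08 ] a [0. 0. 0.] rows 2.1
(0.67, 0.034, 0.066, -3.1) d [0.    0.    0.376] a [0. 0. 0.] rows 2.3schema error: expected keys dx, dy, dz, ax, ay, az, grip
schema error: expected keys dx, dy, dz, ax, ay, az, grip
```

All seven keys are required in every row.

```bash
python3 -m jog '[{"dx":-0.6,"dy":-0.44,"dz":0,"ax":0,"ay":0,"az":0.338,"grip":-1},{"dx":-0.6,"dy":-0.44,"dz":0,"ax":0,"ay":0,"az":0.338,"grip":-1},{"dx":-0.6,"dy":-0.44,"dz":0,"ax":0,"ay":0,"az":0.338,"grip":-1},{"dx":-0.6,"dy":-0.44,"dz":0,"ax":0,"ay":0,"az":0.338,"grip":-1},{"dx":-0.6,"dy":-0.44,"dz":0,"ax":0,"ay":0,"az":0.338,"grip":-1}]' 30
python3 -m jog '[{"dx":-0.845,"dy":0.092,"dz":0,"ax":0,"ay":0,"az":0.389,"grip":-1},{"dx":-0.845,"dy":0.092,"dz":0,"ax":0,"ay":0,"az":0.389,"grip":-1},{"dx":-0.845,"dy":0.092,"dz":0,"ax":0,"ay":0,"az":0.389,"grip":-1},{"dx":-0.845,"dy":0.092,"dz":0,"ax":0,"ay":0,"az":0.389,"grip":-1},{"dx":-0.845,"dy":0.092,"dz":0,"ax":0,"ay":0,"az":0.389,"grip":-1}]'
python3 - <<'E'
from h import *
plan([(.60,.08,.18,-3.1),(.67,.034,.16,-3.1),(.67,.034,.066,-3.1)])
E
```

```text
clock: 0.52
position: [0.3308, 0.3565, 0.2309]
ee_rot: [0.001, 0.465, 0.886, -0.001]
contact_force: [0.0, 0.1, -0.0]
width: 0.0255
gripper_force: 0.0
clock: 0.93
position: [0.4677, 0.2021, 0.2311]
ee_rot: [-0.0, 0.709, 0.705, -0.0]
contact_force: [1.3, 0.3, -1.0]
width: 0.0001
gripper_force: 0.0
now [0.4677 0.2021 0.2311] w 0.0001 F [ 1.3  0.3 -1. ] t 0.9
(0.6, 0.08, 0.18, -3.1) d [-0.485  0.532  0.204] a [-0.    -0.     0.031] rows 4.5
(0.67, 0.034, 0.16, -3.1) d [-0.169  0.29   0.08 ] a [0. 0. 0.] rows 2.1
(0.67, 0.034, 0.066, -3.1) d [0.    0.    0.376] a [0. 0. 0.] rows 2.3
```

```bash
python3 -m jog '[{"dx":-0.485,"dy":0.53,"dz":0.2,"ax":0,"ay":0,"az":0.031,"grip":-1},{"dx":-0.485,"dy":0.53,"dz":0.2,"ax":0,"ay":0,"az":0.031,"grip":-1},{"dx":-0.485,"dy":0.53,"dz":0.2,"ax":0,"ay":0,"az":0.031,"grip":-1},{"dx":-0.485,"dy":0.53,"dz":0.2,"ax":0,"ay":0,"az":0.031,"grip":-1},{"dx":-0.485,"dy":0.53,"dz":0.2,"ax":0,"ay":0,"az":0.031,"grip":-1}]'
python3 -m jog '[{"dx":-0.17,"dy":0.29,"dz":0.08,"ax":0,"ay":0,"az":0,"grip":-1},{"dx":-0.17,"dy":0.29,"dz":0.08,"ax":0,"ay":0,"az":0,"grip":-1},{"dx":-0.17,"dy":0.29,"dz":0.08,"ax":0,"ay":0,"az":0,"grip":-1},{"dx":-0.17,"dy":0.29,"dz":0.08,"ax":0,"ay":0,"az":0,"grip":-1}]'
python3 - <<'E'
from h import *
plan([(.67,.034,.066,-3.1)])
E
```

```text
clock: 1.35
position: [0.6022, 0.0788, 0.1791]
ee_rot: [0.0, 0.725, 0.689, -0.001]
contact_force: [-0.5, 0.4, 0.2]
width: 0.0001
gripper_force: 0.0
clock: 1.68
position: [0.6706, 0.0353, 0.1591]
ee_rot: [-0.001, 0.725, 0.689, -0.001]
contact_force: [-0.3, -0.1, 0.1]
width: 0.0001
gripper_force: 0.0
now [0.6706 0.0353 0.1591] w 0.0001 F [-0.3 -0.1  0.1] t 1.7
(0.67, 0.034, 0.066, -3.1) d [-0.005 -0.001  0.372] a [-0.002 -0.     0.002] rows 2.2
```

```bash
python3 -m jog '[{"dx":0,"dy":0,"dz":0.2,"ax":0,"ay":0,"az":0,"grip":-1},{"dx":0,"dy":0,"dz":0.3,"ax":0,"ay":0,"az":0,"grip":-1},{"dx":0,"dy":0,"dz":0.372,"ax":0,"ay":0,"az":0,"grip":-1},{"dx":0,"dy":0,"dz":0.372,"ax":0,"ay":0,"az":0,"grip":-1}]' | head -2
python3 -m jog '[{"dx":-0.05,"dy":0,"dz":0,"ax":0,"ay":0,"az":0,"grip":-1},{"dx":-0.1,"dy":0,"dz":0,"ax":0,"ay":0,"az":0,"grip":-1},{"dx":-0.15,"dy":0,"dz":0,"ax":0,"ay":0,"az":0,"grip":-1},{"dx":-0.2,"dy":0,"dz":0,"ax":0,"ay":0,"az":0,"grip":-1},{"dx":-0.25,"dy":0,"dz":0,"ax":0,"ay":0,"az":0,"grip":-1}]' | head -4
python3 - <<'E'
from h import *
snap("side","sw1"); plan([(.656,-.221,.066,-3.1)])
c=cv2.imread("pics/sidesw1.png")[150:310,220:400];cv2.imwrite("pics/sw1.png",cv2.resize(c,None,fx=3,fy=3))
E
```

```text
clock: 2.02
position: [0.6647, 0.0382, 0.0638]
clock: 2.43
position: [0.6686, -0.0274, 0.0721]
ee_rot: [0.002, 0.724, 0.689, 0.002]
contact_force: [0.5, -0.3, -0.0]
now [ 0.6682 -0.0304  0.0712] w 0.0002 F [-0.  -2.2  0.3] t 2.5
(0.656, -0.221, 0.066, -3.1) d [-0.764 -0.01   0.023] a [0.003 0.002 0.002] rows 4.6
```

View pics/sw1.png

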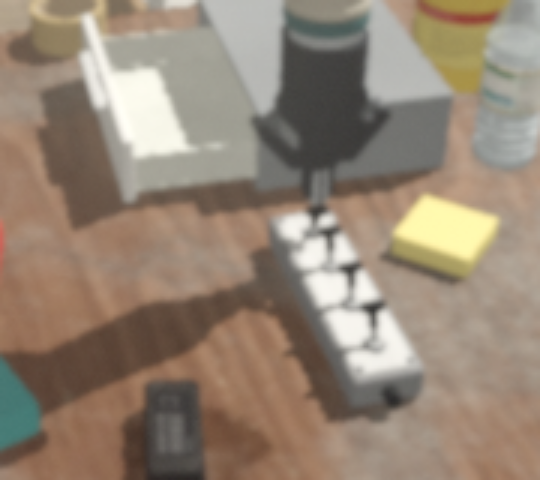

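The fingers are touching lever 1 and all levers are still on. The tip sits slightly high at z=0.071, so I'll correct by 5 mm and continue.

```bash
python3 -m jog '[{"dx":0,"dy":0,"dz":0.02,"ax":0,"ay":0,"az":0,"grip":-1},{"dx":0,"dy":0,"dz":0.02,"ax":0,"ay":0,"az":0,"grip":-1},{"dx":-0.04,"dy":0,"dz":0.02,"ax":0,"ay":0,"az":0,"grip":-1},{"dx":-0.08,"dy":0,"dz":0.02,"ax":0,"ay":0,"az":0,"grip":-1},{"dx":-0.12,"dy":0,"dz":0.02,"ax":0,"ay":0,"az":0,"grip":-1}]' | sed -n 2p\;4p
python3 -m jog '[{"dx":-0.04,"dy":0,"dz":0,"ax":0,"ay":0,"az":0,"grip":-1},{"dx":-0.08,"dy":0,"dz":0,"ax":0,"ay":0,"az":0,"grip":-1},{"dx":-0.08,"dy":0,"dz":0,"ax":0,"ay":0,"az":0,"grip":-1},{"dx":-0.08,"dy":0,"dz":0,"ax":0,"ay":0,"az":0,"grip":-1}]' | sed -n 2p\;4p
python3 - <<'E'
from h import *
snap("side","sw2"); plan([(.656,-.221,.066,-3.1)])
c=cv2.imread("pics/sidesw2.png")[150:310,220:400];cv2.imwrite("pics/sw2.png",cv2.resize(c,None,fx=3,fy=3))
E
```

```text
position: [0.6653, -0.0563, 0.063]
contact_force: [0.1, 1.8, 0.7]
position: [0.6645, -0.0766, 0.0632]
contact_force: [0.1, 0.5, 0.3]
now [ 0.6644 -0.076   0.0633] w 0.0004 F [ 0.5 -0.7 -1.2] t 3.3
(0.656, -0.221, 0.066, -3.1) d [-0.581 -0.005 -0.011] a [-0.    -0.     0.003] rows 3.5
```

View pics/sw2.png

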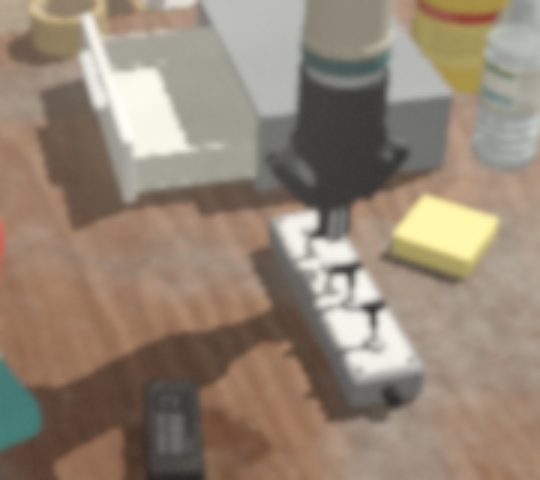

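Lever 1 is over and lever 2 is tipping. Continuing the drag.

```bash
python3 -m jog '[{"dx":-0.04,"dy":0,"dz":-0.008,"ax":0,"ay":0,"az":0,"grip":-1},{"dx":-0.08,"dy":0,"dz":-0.008,"ax":0,"ay":0,"az":0,"grip":-1},{"dx":-0.12,"dy":0,"dz":-0.008,"ax":0,"ay":0,"az":0,"grip":-1},{"dx":-0.16,"dy":0,"dz":-0.008,"ax":0,"ay":0,"az":0,"grip":-1},{"dx":-0.2,"dy":0,"dz":-0.008,"ax":0,"ay":0,"az":0,"grip":-1}]' | sed -n 2p\;4p
python3 -m jog '[{"dx":-0.04,"dy":0,"dz":0,"ax":0,"ay":0,"az":0,"grip":-1},{"dx":-0.08,"dy":0,"dz":0,"ax":0,"ay":0,"az":0,"grip":-1},{"dx":-0.12,"dy":0,"dz":0,"ax":0,"ay":0,"az":0,"grip":-1},{"dx":-0.16,"dy":0,"dz":0,"ax":0,"ay":0,"az":0,"grip":-1},{"dx":-0.2,"dy":0,"dz":0,"ax":0,"ay":0,"az":0,"grip":-1}]' | sed -n 2p\;4p
python3 -m jog '[{"dx":-0.04,"dy":0,"dz":0,"ax":0,"ay":0,"az":0,"grip":-1},{"dx":-0.08,"dy":0,"dz":0,"ax":0,"ay":0,"az":0,"grip":-1},{"dx":-0.12,"dy":0,"dz":0,"ax":0,"ay":0,"az":0,"grip":-1},{"dx":-0.17,"dy":0,"dz":0,"ax":0,"ay":0,"az":0,"grip":-1},{"dx":-0.17,"dy":0,"dz":0,"ax":0,"ay":0,"az":0,"grip":-1}]' | sed -n 2p\;4p
python3 -m jog '[{"dx":0,"dy":0,"dz":0,"ax":0,"ay":0,"az":0,"grip":-1},{"dx":0,"dy":0,"dz":0,"ax":0,"ay":0,"az":0,"grip":-1},{"dx":0,"dy":0,"dz":0,"ax":0,"ay":0,"az":0,"grip":-1}]' | sed -n 2p\;4p
python3 - <<'E'
from h import *
snap("side","sw3"); t=snap("top","sw3")
a=cv2.resize(cv2.imread("pics/sidesw3.png")[170:310,270:400],None,fx=3,fy=3)
b=cv2.resize(cv2.imread("pics/topsw3.png")[150:290,290:420],None,fx=3,fy=3)
cv2.imwrite("pics/sw3.png",np.hstack([a,b]));plan([])
E
```

```text
position: [0.662, -0.1269, 0.0654]
contact_force: [-0.6, 0.1, -0.8]
position: [0.6595, -0.1766, 0.0653]
contact_force: [-0.5, 0.5, -1.2]
position: [0.6576, -0.2211, 0.0653]
contact_force: [0.9, -0.1, -0.0]
position: [0.6574, -0.2174, 0.0652]
contact_force: [-0.4, -0.0, -0.6]
now [ 0.6575 -0.2173  0.0653] w 0.0003 F [-0.1 -0.5  0.6] t 4.9
```

View pics/sw3.png

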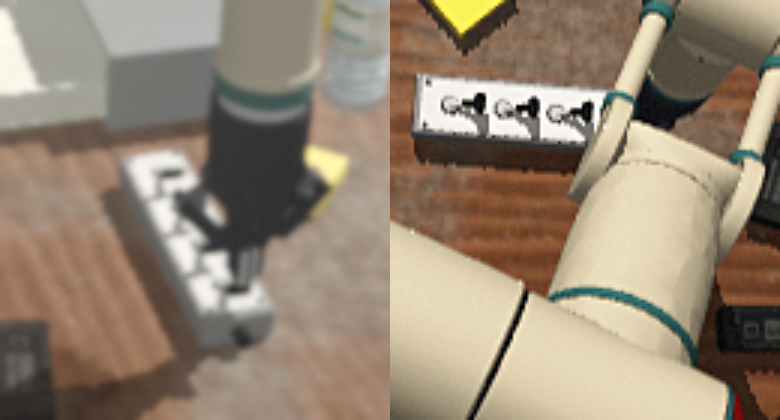

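Levers 1–3 lie to the right, and lever 4 lies over under the fingers (side crop about (235,290)); the finger has passed its off position. I'll lift, verify from a clear view, and measure the cabinet from the first top image.

```bash
python3 -m jog '[{"dx":0,"dy":0,"dz":-0.16,"ax":0,"ay":0,"az":0,"grip":-1},{"dx":0,"dy":0,"dz":-0.32,"ax":0,"ay":0,"az":0,"grip":-1},{"dx":0,"dy":0,"dz":-0.48,"ax":0,"ay":0,"az":0,"grip":-1},{"dx":0,"dy":0,"dz":-0.5,"ax":0,"ay":0,"az":0,"grip":-1},{"dx":0,"dy":0,"dz":-0.5,"ax":0,"ay":0,"az":0,"grip":-1}]' | sed -n 2p\;4p
python3 - <<'E'
from h import *
r=dict(np.load("top0.npz"));hs=cv2.cvtColor(r["img"],cv2.COLOR_RGB2HSV).astype(int)
print("cabtop px",hs[140,230],"floor",hs[205,225],hs[180,225],"panel",hs[221,200])
roi=np.zeros(hs.shape[:2],bool);roi[95:240,160:290]=1
m=(hs[...,1]<40)&(abs(hs[...,2]-hs[140,230,2])<14)&roi
m=cv2.morphologyEx(m.astype(np.uint8),cv2.MORPH_OPEN,np.ones((5,5)))
for b in blobs(r,m,.092,500):print("cab",b)
m=(hs[...,1]<40)&(hs[...,2]>225)&roi
print([b for b in blobs(r,m,.081,20)])
print("panel top ends",ray(r,[[168,217],[264,230]],.081)[:,:2].round(3).tolist())
snap("side","b")
a=cv2.resize(cv2.imread("pics/sideb.png")[170:310,270:400],None,fx=3,fy=3)
b=cv2.resize(r["img"][90:240,155:290,::-1],None,fx=2.8,fy=2.8);cv2.imwrite("pics/b.png",np.hstack([a,b]))
E
```

```text
position: [0.6596, -0.2183, 0.1949]
contact_force: [0.4, 0.5, -0.7]
cabtop px [ 60   3 171] floor [ 27  10 250] [ 23  32 134] panel [ 15  25 186]
cab ([225.0, 144.0], [0.7719, 0.2297], 200, 276, -4.8)
[([215.0, 226.0], [0.5239, 0.2514], 11, 116, -5.4), ([216.0, 211.0], [0.569, 0.248], 71, 277, -5.1), ([171.0, 108.0], [0.8829, 0.4008], 31, 74, 49.1)]
panel top ends [[0.547, 0.389], [0.516, 0.107]]
```

View pics/b.png

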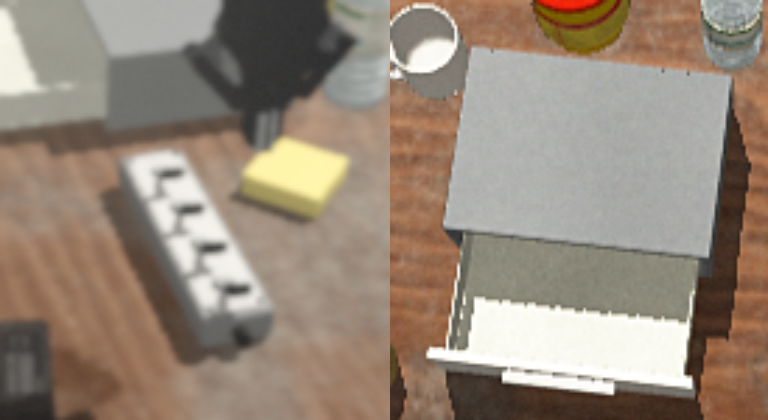

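All four levers are off: they lie to the right in the side view at about (168,172) to (237,289) of the crop. The cabinet yaw is −5.1°, the face is at about (0.670,0.239), and the drawer is about 0.13 out. Next I'll pull it fully open with a finger behind the front panel.

```bash
python3 - <<'E'
from h import *
plan([(.62,.0,.2,-5.1),(.5734,.19,.2,-5.1),(.5734,.2476,.12,-5.1),(.5734,.2476,.04,-5.1),(.4927,.2548,.04,-5.1)])
E
```

```text
now [ 0.6581 -0.2178  0.1918] w -0.0 F [-0.7 -0.5 -0.1] t 5.3
(0.62, 0.0, 0.2, -5.1) d [ 0.863 -0.194 -0.034] a [0.002 0.001 0.026] rows 5.3
(0.5734, 0.19, 0.2, -5.1) d [ 0.74  -0.253  0.   ] a [0. 0. 0.] rows 4.7
(0.5734, 0.2476, 0.12, -5.1) d [ 0.229 -0.02   0.32 ] a [0. 0. 0.] rows 2.4
(0.5734, 0.2476, 0.04, -5.1) d [0.   0.   0.32] a [0. 0. 0.] rows 1.9
(0.4927, 0.2548, 0.04, -5.1) d [-0.    -0.324  0.   ] a [0. 0. 0.] rows 1.9
```

```bash
python3 -m jog '[{"dx":0.86,"dy":-0.19,"dz":-0.03,"ax":0,"ay":0,"az":0.026,"grip":-1},{"dx":0.86,"dy":-0.19,"dz":-0.03,"ax":0,"ay":0,"az":0.026,"grip":-1},{"dx":0.86,"dy":-0.19,"dz":-0.03,"ax":0,"ay":0,"az":0.026,"grip":-1},{"dx":0.86,"dy":-0.19,"dz":-0.03,"ax":0,"ay":0,"az":0.026,"grip":-1},{"dx":0.86,"dy":-0.19,"dz":-0.03,"ax":0,"ay":0,"az":0.026,"grip":-1}]' | sed -n 2p
python3 -m jog '[{"dx":0.74,"dy":-0.25,"dz":0,"ax":0,"ay":0,"az":0,"grip":-1},{"dx":0.74,"dy":-0.25,"dz":0,"ax":0,"ay":0,"az":0,"grip":-1},{"dx":0.74,"dy":-0.25,"dz":0,"ax":0,"ay":0,"az":0,"grip":-1},{"dx":0.74,"dy":-0.25,"dz":0,"ax":0,"ay":0,"az":0,"grip":-1},{"dx":0.74,"dy":-0.25,"dz":0,"ax":0,"ay":0,"az":0,"grip":-1}]' | sed -n 2p
python3 - <<'E'
from h import *
plan([(.5734,.2476,.12,-5.1),(.5734,.2476,.04,-5.1)])
E
```

```text
position: [0.6203, -0.0107, 0.1946]
position: [0.5737, 0.1805, 0.1948]
now [0.5737 0.1805 0.1948] w -0.0 F [-0.5 -0.4 -0. ] t 6.2
(0.5734, 0.2476, 0.12, -5.1) d [ 0.267 -0.023  0.299] a [-0.004 -0.     0.001] rows 2.4
(0.5734, 0.2476, 0.04, -5.1) d [0.   0.   0.32] a [0. 0. 0.] rows 1.9
```

```bash
python3 -m jog '[{"dx":0.267,"dy":-0.023,"dz":0.3,"ax":0,"ay":0,"az":0,"grip":-1},{"dx":0.267,"dy":-0.023,"dz":0.3,"ax":0,"ay":0,"az":0,"grip":-1},{"dx":0.267,"dy":-0.023,"dz":0.3,"ax":0,"ay":0,"az":0,"grip":-1},{"dx":0.267,"dy":-0.023,"dz":0.46,"ax":0,"ay":0,"az":0,"grip":-1},{"dx":0.267,"dy":-0.023,"dz":0.62,"ax":0,"ay":0,"az":0,"grip":-1}]' | sed -n 2p\;4p
python3 -m jog '[{"dx":0,"dy":0,"dz":0,"ax":0,"ay":0,"az":0,"grip":-1},{"dx":0,"dy":-0.05,"dz":0,"ax":0,"ay":0,"az":0,"grip":-1},{"dx":0,"dy":-0.1,"dz":0,"ax":0,"ay":0,"az":0,"grip":-1},{"dx":0,"dy":-0.15,"dz":0,"ax":0,"ay":0,"az":0,"grip":-1},{"dx":0,"dy":-0.2,"dz":0,"ax":0,"ay":0,"az":0,"grip":-1}]' | sed -n 2p\;4p
python3 -m jog '[{"dx":0,"dy":-0.03,"dz":0,"ax":0,"ay":0,"az":0,"grip":-1},{"dx":0,"dy":-0.06,"dz":0,"ax":0,"ay":0,"az":0,"grip":-1},{"dx":0,"dy":-0.08,"dz":0,"ax":0,"ay":0,"az":0,"grip":-1},{"dx":0,"dy":-0.08,"dz":0,"ax":0,"ay":0,"az":0,"grip":-1}]' | sed -n 2p\;4p
```

```text
position: [0.577, 0.245, 0.0409]
contact_force: [0.8, -0.1, -0.7]
position: [0.5286, 0.248, 0.0435]
contact_force: [3.1, 0.0, -1.1]
position: [0.5061, 0.2502, 0.0431]
contact_force: [-0.0, -1.3, 3.4]
```

```bash
python3 -m jog '[{"dx":0,"dy":-0.02,"dz":0,"ax":0,"ay":0,"az":0,"grip":-1},{"dx":0,"dy":-0.04,"dz":0,"ax":0,"ay":0,"az":0,"grip":-1},{"dx":0,"dy":-0.04,"dz":0,"ax":0,"ay":0,"az":0,"grip":-1},{"dx":0,"dy":-0.04,"dz":0,"ax":0,"ay":0,"az":0,"grip":-1}]' | sed -n 2p\;4p
python3 -m jog '[{"dx":0,"dy":-0.01,"dz":0,"ax":0,"ay":0,"az":0,"grip":-1},{"dx":0,"dy":-0.02,"dz":0,"ax":0,"ay":0,"az":0,"grip":-1},{"dx":0,"dy":-0.02,"dz":0,"ax":0,"ay":0,"az":0,"grip":-1}]' | sed -n 2p\;4p
```

```text
position: [0.4966, 0.2511, 0.0428]
contact_force: [-0.2, -2.4, 7.5]
position: [0.4946, 0.2515, 0.0431]
contact_force: [4.4, -2.2, 4.5]
```

The drawer is at its stop, with the panel's inner face at about s=−0.190, as it should be. I'll lift out, open the gripper, and measure the bricks.

```bash
python3 -m jog '[{"dx":0,"dy":0.06,"dz":0,"ax":0,"ay":0,"az":0,"grip":-1},{"dx":0,"dy":0.06,"dz":-0.16,"ax":0,"ay":0,"az":0,"grip":-1},{"dx":0,"dy":0.06,"dz":-0.32,"ax":0,"ay":0,"az":0,"grip":-1},{"dx":0,"dy":0.06,"dz":-0.48,"ax":0,"ay":0,"az":0,"grip":1},{"dx":0,"dy":0.06,"dz":-0.64,"ax":0,"ay":0,"az":0,"grip":1}]' | sed -n 2p\;4p
cat >> h.py <<'E'
def bricks(r):
    hs=cv2.cvtColor(r["img"],cv2.COLOR_RGB2HSV).astype(int);m=np.zeros(hs.shape[:2],bool);m[195:320,340:465]=1
    m&=(hs[...,2]<62)&~((hs[...,1]>130)&(hs[...,2]>45))
    m=cv2.morphologyEx(m.astype(np.uint8),cv2.MORPH_CLOSE,np.ones((5,5)));m=cv2.morphologyEx(m,cv2.MORPH_OPEN,np.ones((7,7)))
    return m,blobs(r,m,.03,150)
E
python3 - <<'E'
from h import *
r=snap("top","c");m,b=bricks(r)
for x in b:print(x)
c=r["img"][190:290,340:450,::-1].copy();k=m[190:290,340:450]
e=cv2.findContours(k,cv2.RETR_EXTERNAL,cv2.CHAIN_APPROX_NONE)[0]
o=cv2.resize(np.clip(c.astype(int)*2,0,255).astype(np.uint8),None,fx=5,fy=5);cv2.drawContours(o,[x*5+2 for x in e],-1,(0,255,0),1);cv2.imwrite("pics/c.png",o)
plan([])
E
```

```text
position: [0.5057, 0.2505, 0.2029]
contact_force: [1.1, 0.5, -0.7]
([416.0, 262.0], [0.4376, -0.3497], 63, 106, 1.5)
([372.0, 253.0], [0.4623, -0.2175], 65, 110, -14.5)
([365.0, 202.0], [0.6159, -0.1961], 34, 68, 1.5)
([419.0, 212.0], [0.5923, -0.359], 54, 120, 73.8)
now [0.5104 0.2522 0.2118] w 0.0307 F [3.5 0.5 4.9] t 8.4
```

View pics/c.png

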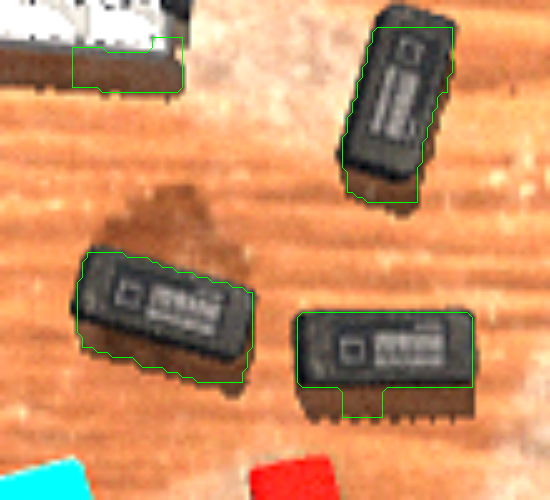

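The three bricks are clear at crop positions (164,304), (386,350) and (399,92), but the mask takes in shadow. I'll separate neutral black from brown shadow by chroma.

```bash
cat >> h.py <<'E'
def bricks(r,z=.03):
    im=r["img"].astype(int);m=np.zeros(im.shape[:2],bool);m[195:320,340:465]=1
    m&=(im[...,0]-im[...,2]<14)&(im.max(2)<110)
    m=cv2.morphologyEx(m.astype(np.uint8),cv2.MORPH_CLOSE,np.ones((5,5)));m=cv2.morphologyEx(m,cv2.MORPH_OPEN,np.ones((5,5)))
    return m,blobs(r,m,z,150)
E
python3 - <<'E'
from h import *
r=manip.get_image("top");m,b=bricks(r)
for x in b:print(x)
print(ray(r,[[417.2,260],[372.8,250.8],[419.8,208.4]],.03).round(3).tolist())
E
```

```text
([416.0, 259.0], [0.448, -0.3495], 42, 106, 1.5)
([372.0, 250.0], [0.47, -0.2172], 47, 106, -14.6)
([419.0, 209.0], [0.6001, -0.3592], 50, 103, 73.5)
[[0.445, -0.351, 0.03], [0.469, -0.219, 0.03], [0.602, -0.362, 0.03]]
```

Sizes match (about 47 x 106 mm). Picking the brick at (0.470,-0.218) first.

```bash
python3 - <<'E'
from h import *
plan([(.50,.02,.2,-10),(.47,-.21,.15,-14.6)])
E
```

```text
now [0.5104 0.2522 0.2088] w 0.0384 F [ 0.7 -0.4  0.3] t 8.4
(0.5, 0.02, 0.2, -10) d [-0.929  0.041  0.03 ] a [ 0.006 -0.004  0.054] rows 5.6
(0.47, -0.21, 0.15, -14.6) d [-0.927  0.042  0.2  ] a [0.    0.    0.051] rows 5.7
```

```bash
python3 -m jog '[{"dx":-0.92,"dy":0.04,"dz":0.03,"ax":0,"ay":0,"az":0.054,"grip":1},{"dx":-0.92,"dy":0.04,"dz":0.03,"ax":0,"ay":0,"az":0.054,"grip":1},{"dx":-0.92,"dy":0.04,"dz":0.03,"ax":0,"ay":0,"az":0.054,"grip":1},{"dx":-0.92,"dy":0.04,"dz":0.03,"ax":0,"ay":0,"az":0.054,"grip":1},{"dx":-0.92,"dy":0.04,"dz":0.03,"ax":0,"ay":0,"az":0.054,"grip":1}]' | sed -n 2p
python3 -m jog '[{"dx":-0.92,"dy":0.04,"dz":0.2,"ax":0,"ay":0,"az":0.051,"grip":1},{"dx":-0.92,"dy":0.04,"dz":0.2,"ax":0,"ay":0,"az":0.051,"grip":1},{"dx":-0.92,"dy":0.04,"dz":0.2,"ax":0,"ay":0,"az":0.051,"grip":1},{"dx":-0.92,"dy":0.04,"dz":0.2,"ax":0,"ay":0,"az":0.051,"grip":1},{"dx":-0.92,"dy":0.04,"dz":0.2,"ax":0,"ay":0,"az":0.051,"grip":1}]' | sed -n 2p
python3 -m jog '[{"dx":0,"dy":0,"dz":0,"ax":0,"ay":0,"az":0,"grip":1},{"dx":0,"dy":0,"dz":0,"ax":0,"ay":0,"az":0,"grip":1},{"dx":0,"dy":0,"dz":0,"ax":0,"ay":0,"az":0,"grip":1}]' | sed -n 2p
python3 - <<'E'
from h import *
plan([(.47,-.218,.06,-14.6),(.47,-.218,.004,-14.6)])
r=snap("side","d");print(px(r,[.47,-.218,.03]).round())
E
```

```text
position: [0.4959, 0.0414, 0.1941]
position: [0.4695, -0.1601, 0.1497]
position: [0.4703, -0.1585, 0.1503]
now [ 0.4703 -0.1585  0.1503] w 0.0857 F [0.4 0.3 0.4] t 9.5
(0.47, -0.218, 0.06, -14.6) d [-0.231  0.06   0.361] a [-0.002 -0.001 -0.001] rows 2.6
(0.47, -0.218, 0.004, -14.6) d [0.    0.    0.224] a [0. 0. 0.] rows 1.3
[[276. 290.]]
```

View pics/sided.png

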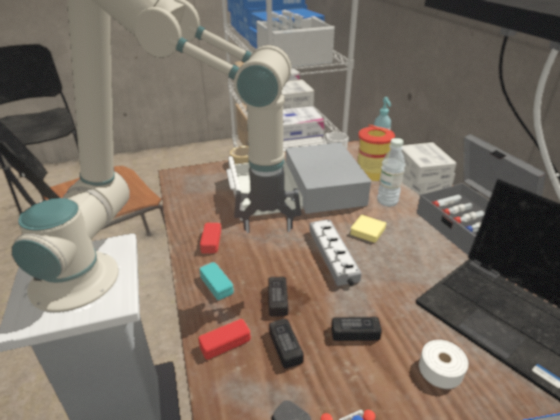

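The side view agrees: the brick is at (278,293), predicted (276,290). Going down and gripping.

```bash
python3 -m jog '[{"dx":-0.231,"dy":0.06,"dz":0.1,"ax":0,"ay":0,"az":0,"grip":1},{"dx":-0.231,"dy":0.06,"dz":0.2,"ax":0,"ay":0,"az":0,"grip":1},{"dx":-0.231,"dy":0.06,"dz":0.3,"ax":0,"ay":0,"az":0,"grip":1},{"dx":-0.231,"dy":0.06,"dz":0.36,"ax":0,"ay":0,"az":0,"grip":1},{"dx":-0.231,"dy":0.06,"dz":0.36,"ax":0,"ay":0,"az":0,"grip":1}]' | sed -n 2p
python3 -m jog '[{"dx":0,"dy":0,"dz":0.08,"ax":0,"ay":0,"az":0,"grip":1},{"dx":0,"dy":0,"dz":0.16,"ax":0,"ay":0,"az":0,"grip":1},{"dx":0,"dy":0,"dz":0.22,"ax":0,"ay":0,"az":0,"grip":1},{"dx":0,"dy":0,"dz":0.22,"ax":0,"ay":0,"az":0,"grip":1}]' | sed -n 2p\;4p
python3 -m jog '[{"dx":0,"dy":0,"dz":0,"ax":0,"ay":0,"az":0,"grip":-1},{"dx":0,"dy":0,"dz":0,"ax":0,"ay":0,"az":0,"grip":-1},{"dx":0,"dy":0,"dz":0,"ax":0,"ay":0,"az":0,"grip":-1},{"dx":0,"dy":0,"dz":0,"ax":0,"ay":0,"az":0,"grip":-1},{"dx":0,"dy":0,"dz":0,"ax":0,"ay":0,"az":0,"grip":-1}]' 60
python3 -m jog '[{"dx":0,"dy":0,"dz":-0.1,"ax":0,"ay":0,"az":0,"grip":-1},{"dx":0,"dy":0,"dz":-0.2,"ax":0,"ay":0,"az":0,"grip":-1},{"dx":0,"dy":0,"dz":-0.35,"ax":0,"ay":0,"az":0,"grip":-1},{"dx":0,"dy":0,"dz":-0.5,"ax":0,"ay":0,"az":0,"grip":-1},{"dx":0,"dy":0,"dz":-0.6,"ax":0,"ay":0,"az":0,"grip":-1}]'
python3 - <<'E'
from h import *
plan([(.50,.02,.18,-10),(.53,.15,.18,-5.1)])
E
```

```text
position: [0.4692, -0.216, 0.0583]
position: [0.4704, -0.2167, 0.0051]
contact_force: [-0.6, 0.3, -0.5]
clock: 10.75
position: [0.4726, -0.2196, 0.0082]
ee_rot: [0.002, 0.791, 0.612, 0.001]
contact_force: [1.9, 1.2, 5.6]
width: 0.0445
gripper_force: 63.2
clock: 11.17
position: [0.4719, -0.2197, 0.1601]
ee_rot: [0.002, 0.791, 0.612, 0.001]
contact_force: [0.3, -0.4, -2.6]
width: 0.0449
gripper_force: 63.0
now [ 0.4719 -0.2197  0.1601] w 0.0449 F [ 0.3 -0.4 -2.6] t 11.2
(0.5, 0.02, 0.18, -10) d [ 0.956 -0.132 -0.081] a [ 0.003  0.001 -0.051] rows 5.8
(0.53, 0.15, 0.18, -5.1) d [0.533 0.028 0.   ] a [ 0.     0.    -0.054] rows 3.2
```

Held at 45 mm width. Carrying it to the rear-left slot (0.610,0.307).

```bash
python3 -m jog '[{"dx":0.95,"dy":-0.13,"dz":-0.08,"ax":0,"ay":0,"az":-0.05,"grip":-1},{"dx":0.95,"dy":-0.13,"dz":-0.08,"ax":0,"ay":0,"az":-0.05,"grip":-1},{"dx":0.95,"dy":-0.13,"dz":-0.08,"ax":0,"ay":0,"az":-0.05,"grip":-1},{"dx":0.95,"dy":-0.13,"dz":-0.08,"ax":0,"ay":0,"az":-0.05,"grip":-1},{"dx":0.95,"dy":-0.13,"dz":-0.08,"ax":0,"ay":0,"az":-0.05,"grip":-1}]' | tail -2
python3 -m jog '[{"dx":0.6,"dy":0.03,"dz":0,"ax":0,"ay":0,"az":-0.054,"grip":-1},{"dx":0.6,"dy":0.03,"dz":0,"ax":0,"ay":0,"az":-0.054,"grip":-1},{"dx":0.6,"dy":0.03,"dz":0,"ax":0,"ay":0,"az":-0.054,"grip":-1},{"dx":0.6,"dy":0.03,"dz":0,"ax":0,"ay":0,"az":-0.054,"grip":-1},{"dx":0.6,"dy":0.03,"dz":0,"ax":0,"ay":0,"az":-0.054,"grip":-1}]' | tail -2
python3 - <<'E'
from h import *
plan([(.6104,.3067,.18,-5.1)])
E
```

```text
width: 0.0448
gripper_force: 62.9
width: 0.0447
gripper_force: 62.9
now [0.5301 0.1386 0.174 ] w 0.0447 F [ 1.  -0.6 -2.6] t 12.0
(0.6104, 0.3067, 0.18, -5.1) d [ 0.698  0.262 -0.021] a [ 0.001 -0.002  0.002] rows 4.5
```

```bash
python3 -m jog '[{"dx":0.698,"dy":0.262,"dz":-0.02,"ax":0,"ay":0,"az":0,"grip":-1},{"dx":0.698,"dy":0.262,"dz":-0.02,"ax":0,"ay":0,"az":0,"grip":-1},{"dx":0.698,"dy":0.262,"dz":-0.02,"ax":0,"ay":0,"az":0,"grip":-1},{"dx":0.698,"dy":0.262,"dz":-0.02,"ax":0,"ay":0,"az":0,"grip":-1},{"dx":0.698,"dy":0.262,"dz":-0.02,"ax":0,"ay":0,"az":0,"grip":-1}]' | tail -2
python3 - <<'E'
from h import *
plan([(.6104,.3067,.08,-5.1),(.6104,.3067,.024,-5.1)])
E
```

```text
width: 0.0448
gripper_force: 62.9
now [0.6122 0.3052 0.1787] w 0.0448 F [ 0.9  0.1 -1.9] t 12.4
(0.6104, 0.3067, 0.08, -5.1) d [ 0.004 -0.008  0.395] a [ 0.001 -0.002 -0.   ] rows 2.4
(0.6104, 0.3067, 0.024, -5.1) d [0.    0.    0.224] a [0. 0. 0.] rows 1.3
```

```bash
python3 -m jog '[{"dx":0,"dy":-0.008,"dz":0.16,"ax":0,"ay":0,"az":0,"grip":-1},{"dx":0,"dy":-0.008,"dz":0.32,"ax":0,"ay":0,"az":0,"grip":-1},{"dx":0,"dy":-0.008,"dz":0.4,"ax":0,"ay":0,"az":0,"grip":-1},{"dx":0,"dy":-0.008,"dz":0.5,"ax":0,"ay":0,"az":0,"grip":-1},{"dx":0,"dy":-0.008,"dz":0.55,"ax":0,"ay":0,"az":0,"grip":-1}]' | sed 1d
python3 -m jog '[{"dx":0,"dy":0,"dz":0.035,"ax":0,"ay":0,"az":0,"grip":-1},{"dx":0,"dy":0,"dz":0.065,"ax":0,"ay":0,"az":0,"grip":-1},{"dx":0,"dy":0,"dz":0.065,"ax":0,"ay":0,"az":0,"grip":-1}]' | sed 1d
```

```text
position: [0.6062, 0.2998, 0.0377]
ee_rot: [-0.001, 0.739, 0.674, -0.003]
contact_force: [-0.9, 0.4, -2.2]
width: 0.045
gripper_force: 62.8
position: [0.6083, 0.3009, 0.0243]
ee_rot: [-0.0, 0.739, 0.674, -0.001]
contact_force: [-1.2, 0.5, -2.9]
width: 0.0448
gripper_force: 62.8
```

```bash
python3 -m jog '[{"dx":0,"dy":0,"dz":0.012,"ax":0,"ay":0,"az":0,"grip":-1},{"dx":0,"dy":0,"dz":0.012,"ax":0,"ay":0,"az":0,"grip":0.46},{"dx":0,"dy":0,"dz":0.012,"ax":0,"ay":0,"az":0,"grip":0.46},{"dx":0,"dy":0,"dz":0.012,"ax":0,"ay":0,"az":0,"grip":0.46},{"dx":0,"dy":0,"dz":0.012,"ax":0,"ay":0,"az":0,"grip":0.46}]' | sed 1d
python3 -m jog '[{"dx":0,"dy":0,"dz":-0.08,"ax":0,"ay":0,"az":0,"grip":0.46},{"dx":0,"dy":0,"dz":-0.2,"ax":0,"ay":0,"az":0,"grip":0.46},{"dx":0,"dy":0,"dz":-0.35,"ax":0,"ay":0,"az":0,"grip":0.46},{"dx":0,"dy":0,"dz":-0.5,"ax":0,"ay":0,"az":0,"grip":0.46},{"dx":0,"dy":0,"dz":-0.65,"ax":0,"ay":0,"az":0,"grip":1}]' | sed 1d
python3 - <<'E'
from h import *
r=snap("top","e")
for x in bricks(r)[1]:print(x)
plan([(.55,.12,.2,-4),(.50,-.11,.2,0),(.46,-.30,.15,1.5)])
E
```

```text
position: [0.6092, 0.3016, 0.0233]
ee_rot: [0.0, 0.739, 0.674, 0.001]
contact_force: [0.5, -0.1, -0.0]
width: 0.0626
gripper_force: 0.0
position: [0.6082, 0.3013, 0.1867]
ee_rot: [0.0, 0.739, 0.674, 0.0]
contact_force: [0.4, 0.4, -0.5]
width: 0.0729
gripper_force: 0.0
([416.0, 259.0], [0.448, -0.3495], 42, 106, 1.5)
([419.0, 209.0], [0.6001, -0.3591], 50, 103, 73.5)
now [0.6125 0.3029 0.1961] w 0.0793 F [2.6 0.3 5. ] t 14.0
(0.55, 0.12, 0.2, -4) d [-0.751 -0.182 -0.024] a [ 0.009 -0.004 -0.013] rows 4.6
(0.5, -0.11, 0.2, 0) d [-0.932 -0.135  0.   ] a [ 0.     0.    -0.044] rows 5.6
(0.46, -0.3, 0.15, 1.5) d [-0.76 -0.16  0.2 ] a [ 0.     0.    -0.017] rows 4.8
```

View pics/tope.png

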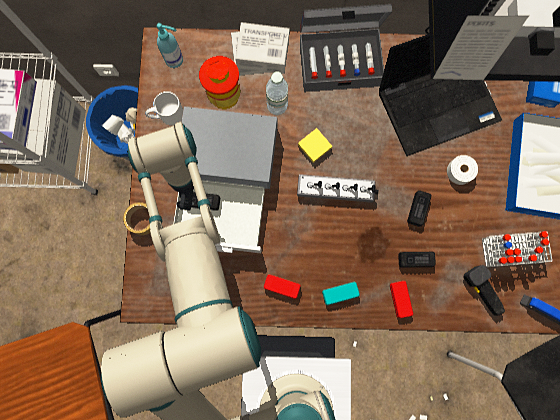

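The first brick is in the drawer at about (207,202), and the other two haven't moved. Next is brick B at (0.447,-0.350).

```bash
python3 -m jog '[{"dx":-0.75,"dy":-0.18,"dz":-0.02,"ax":0,"ay":0,"az":-0.013,"grip":1},{"dx":-0.75,"dy":-0.18,"dz":-0.02,"ax":0,"ay":0,"az":-0.013,"grip":1},{"dx":-0.75,"dy":-0.18,"dz":-0.02,"ax":0,"ay":0,"az":-0.013,"grip":1},{"dx":-0.75,"dy":-0.18,"dz":-0.02,"ax":0,"ay":0,"az":-0.013,"grip":1},{"dx":-0.75,"dy":-0.18,"dz":-0.02,"ax":0,"ay":0,"az":-0.013,"grip":1}]' | sed -n 2p
python3 -m jog '[{"dx":-0.93,"dy":-0.135,"dz":0,"ax":0,"ay":0,"az":-0.044,"grip":1},{"dx":-0.93,"dy":-0.135,"dz":0,"ax":0,"ay":0,"az":-0.044,"grip":1},{"dx":-0.93,"dy":-0.135,"dz":0,"ax":0,"ay":0,"az":-0.044,"grip":1},{"dx":-0.93,"dy":-0.135,"dz":0,"ax":0,"ay":0,"az":-0.044,"grip":1},{"dx":-0.93,"dy":-0.135,"dz":0,"ax":0,"ay":0,"az":-0.044,"grip":1}]' | sed -n 2p
python3 -m jog '[{"dx":-0.76,"dy":-0.16,"dz":0.2,"ax":0,"ay":0,"az":-0.017,"grip":1},{"dx":-0.76,"dy":-0.16,"dz":0.2,"ax":0,"ay":0,"az":-0.017,"grip":1},{"dx":-0.76,"dy":-0.16,"dz":0.2,"ax":0,"ay":0,"az":-0.017,"grip":1},{"dx":-0.76,"dy":-0.16,"dz":0.2,"ax":0,"ay":0,"az":-0.017,"grip":1},{"dx":-0.76,"dy":-0.16,"dz":0.2,"ax":0,"ay":0,"az":-0.017,"grip":1}]' | sed -n 2p
python3 - <<'E'
from h import *
plan([(.447,-.350,.06,1.5),(.447,-.350,.004,1.5)])
r=manip.get_image("side");im=r["img"].astype(int);m=((im.max(2)<90)&(im[...,0]-im[...,2]<14));m[:270]=0;m[400:]=0;m[:,:265]=0;m[:,400:]=0
m=cv2.morphologyEx(cv2.morphologyEx(m.astype(np.uint8),cv2.MORPH_CLOSE,np.ones((5,5))),cv2.MORPH_OPEN,np.ones((7,7)))
for b in blobs(r,m,.015):print(b)
E
```

```text
position: [0.5448, 0.1156, 0.19]
position: [0.5015, -0.0866, 0.1901]
position: [0.4611, -0.2776, 0.1393]
now [ 0.4611 -0.2776  0.1393] w 0.0856 F [2.3 0.2 0.2] t 15.2
(0.447, -0.35, 0.06, 1.5) d [-0.288 -0.063  0.318] a [ 0.001  0.001 -0.001] rows 2.6
(0.447, -0.35, 0.004, 1.5) d [0.    0.    0.224] a [0. 0. 0.] rows 1.3
([286.0, 343.0], [0.4489, -0.355], 47, 116, 2.1)
([356.0, 328.0], [0.6062, -0.3659], 57, 105, 72.5)
```

```bash
python3 -m jog '[{"dx":-0.29,"dy":-0.06,"dz":0.1,"ax":0,"ay":0,"az":0,"grip":1},{"dx":-0.29,"dy":-0.06,"dz":0.2,"ax":0,"ay":0,"az":0,"grip":1},{"dx":-0.29,"dy":-0.06,"dz":0.3,"ax":0,"ay":0,"az":0,"grip":1},{"dx":-0.29,"dy":-0.06,"dz":0.32,"ax":0,"ay":0,"az":0,"grip":1},{"dx":-0.29,"dy":-0.06,"dz":0.32,"ax":0,"ay":0,"az":0,"grip":1}]' | sed -n 2p
python3 -m jog '[{"dx":0,"dy":0,"dz":0.08,"ax":0,"ay":0,"az":0,"grip":1},{"dx":0,"dy":0,"dz":0.16,"ax":0,"ay":0,"az":0,"grip":1},{"dx":0,"dy":0,"dz":0.22,"ax":0,"ay":0,"az":0,"grip":1},{"dx":0,"dy":0,"dz":0.22,"ax":0,"ay":0,"az":0,"grip":1}]' | sed -n 2p\;4p
python3 -m jog '[{"dx":0,"dy":0,"dz":0,"ax":0,"ay":0,"az":0,"grip":-1},{"dx":0,"dy":0,"dz":0,"ax":0,"ay":0,"az":0,"grip":-1},{"dx":0,"dy":0,"dz":0,"ax":0,"ay":0,"az":0,"grip":-1},{"dx":0,"dy":0,"dz":0,"ax":0,"ay":0,"az":0,"grip":-1},{"dx":0,"dy":0,"dz":0,"ax":0,"ay":0,"az":0,"grip":-1}]' 60 | sed 1d
python3 -m jog '[{"dx":0,"dy":0,"dz":-0.1,"ax":0,"ay":0,"az":0,"grip":-1},{"dx":0,"dy":0,"dz":-0.2,"ax":0,"ay":0,"az":0,"grip":-1},{"dx":0,"dy":0,"dz":-0.35,"ax":0,"ay":0,"az":0,"grip":-1},{"dx":0,"dy":0,"dz":-0.5,"ax":0,"ay":0,"az":0,"grip":-1},{"dx":0,"dy":0,"dz":-0.65,"ax":0,"ay":0,"az":0,"grip":-1}]' | sed 1d
python3 - <<'E'
from h import *
plan([(.49,-.13,.18,0),(.53,.08,.18,-5.1),(.5994,.1831,.18,-5.1)])
E
```

```text
position: [0.4472, -0.3461, 0.0576]
position: [0.4485, -0.3455, 0.004]
contact_force: [-0.4, 1.2, 0.4]
position: [0.45, -0.3484, 0.0065]
ee_rot: [0.002, 0.698, 0.716, 0.0]
contact_force: [0.7, 0.9, 6.0]
width: 0.0448
gripper_force: 63.7
position: [0.4482, -0.3471, 0.1688]
ee_rot: [-0.0, 0.698, 0.716, 0.0]
contact_force: [1.3, -0.7, -2.4]
width: 0.045
gripper_force: 62.6
now [ 0.4482 -0.3471  0.1688] w 0.045 F [ 1.3 -0.7 -2.4] t 16.9
(0.49, -0.13, 0.18, 0) d [ 0.864  0.189 -0.044] a [-0.    -0.     0.016] rows 5.3
(0.53, 0.08, 0.18, -5.1) d [0.84 0.16 0.  ] a [0.    0.    0.057] rows 5.1
(0.5994, 0.1831, 0.18, -5.1) d [0.435 0.24  0.   ] a [0. 0. 0.] rows 3.0
```

```bash
python3 -m jog '[{"dx":0.86,"dy":0.19,"dz":-0.04,"ax":0,"ay":0,"az":0.016,"grip":-1},{"dx":0.86,"dy":0.19,"dz":-0.04,"ax":0,"ay":0,"az":0.016,"grip":-1},{"dx":0.86,"dy":0.19,"dz":-0.04,"ax":0,"ay":0,"az":0.016,"grip":-1},{"dx":0.86,"dy":0.19,"dz":-0.04,"ax":0,"ay":0,"az":0.016,"grip":-1},{"dx":0.86,"dy":0.19,"dz":-0.04,"ax":0,"ay":0,"az":0.016,"grip":-1}]' | tail -2
python3 -m jog '[{"dx":0.84,"dy":0.16,"dz":0,"ax":0,"ay":0,"az":0.057,"grip":-1},{"dx":0.84,"dy":0.16,"dz":0,"ax":0,"ay":0,"az":0.057,"grip":-1},{"dx":0.84,"dy":0.16,"dz":0,"ax":0,"ay":0,"az":0.057,"grip":-1},{"dx":0.84,"dy":0.16,"dz":0,"ax":0,"ay":0,"az":0.057,"grip":-1},{"dx":0.84,"dy":0.16,"dz":0,"ax":0,"ay":0,"az":0.057,"grip":-1}]' | tail -2
python3 - <<'E'
from h import *
plan([(.5994,.1831,.18,-5.1)])
E
```

```text
width: 0.0452
gripper_force: 62.6
width: 0.0449
gripper_force: 62.6
now [0.5271 0.0634 0.177 ] w 0.0449 F [ 1.4 -0.5 -1.7] t 17.7
(0.5994, 0.1831, 0.18, -5.1) d [ 0.503  0.245 -0.012] a [ 0.001 -0.    -0.   ] rows 3.4
```

```bash
python3 -m jog '[{"dx":0.503,"dy":0.245,"dz":0,"ax":0,"ay":0,"az":0,"grip":-1},{"dx":0.503,"dy":0.245,"dz":0,"ax":0,"ay":0,"az":0,"grip":-1},{"dx":0.503,"dy":0.245,"dz":0,"ax":0,"ay":0,"az":0,"grip":-1},{"dx":0.503,"dy":0.245,"dz":0,"ax":0,"ay":0,"az":0,"grip":-1},{"dx":0.503,"dy":0.245,"dz":0,"ax":0,"ay":0,"az":0,"grip":-1}]' | tail -2
python3 - <<'E'
from h import *
plan([(.5994,.1831,.08,-5.1),(.5994,.1831,.024,-5.1)])
E
```

```text
width: 0.0446
gripper_force: 62.6
now [0.6014 0.185  0.1763] w 0.0446 F [-0.6 -0.4 -2.3] t 18.1
(0.5994, 0.1831, 0.08, -5.1) d [-0.009 -0.008  0.385] a [ 0.001 -0.001  0.002] rows 2.3
(0.5994, 0.1831, 0.024, -5.1) d [0.    0.    0.224] a [0. 0. 0.] rows 1.3
```

```bash
python3 -m jog '[{"dx":0.01,"dy":0,"dz":0.16,"ax":0,"ay":0,"az":0,"grip":-1},{"dx":0.01,"dy":0,"dz":0.32,"ax":0,"ay":0,"az":0,"grip":-1},{"dx":0.01,"dy":0,"dz":0.4,"ax":0,"ay":0,"az":0,"grip":-1},{"dx":0.01,"dy":0,"dz":0.5,"ax":0,"ay":0,"az":0,"grip":-1},{"dx":0.01,"dy":0,"dz":0.55,"ax":0,"ay":0,"az":0,"grip":-1}]' | sed 1d
python3 -m jog '[{"dx":0,"dy":0,"dz":0.035,"ax":0,"ay":0,"az":0,"grip":-1},{"dx":0,"dy":0,"dz":0.06,"ax":0,"ay":0,"az":0,"grip":-1},{"dx":0,"dy":0,"dz":0.06,"ax":0,"ay":0,"az":0,"grip":-1}]' | sed 1d
```

```text
position: [0.597, 0.182, 0.0361]
ee_rot: [-0.001, 0.738, 0.675, -0.003]
contact_force: [-0.2, 0.6, -2.2]
width: 0.045
gripper_force: 62.5
position: [0.5992, 0.1828, 0.0233]
ee_rot: [-0.0, 0.738, 0.675, -0.001]
contact_force: [-1.1, -0.3, -2.7]
width: 0.0451
gripper_force: 62.5
```

```bash
python3 -m jog '[{"dx":0,"dy":0,"dz":0.01,"ax":0,"ay":0,"az":0,"grip":-1},{"dx":0,"dy":0,"dz":0.01,"ax":0,"ay":0,"az":0,"grip":0.46},{"dx":0,"dy":0,"dz":0.01,"ax":0,"ay":0,"az":0,"grip":0.46},{"dx":0,"dy":0,"dz":0.01,"ax":0,"ay":0,"az":0,"grip":0.46},{"dx":0,"dy":0,"dz":0.01,"ax":0,"ay":0,"az":0,"grip":0.46}]' | sed 1d
python3 -m jog '[{"dx":0,"dy":0,"dz":-0.08,"ax":0,"ay":0,"az":0,"grip":0.46},{"dx":0,"dy":0,"dz":-0.2,"ax":0,"ay":0,"az":0,"grip":0.46},{"dx":0,"dy":0,"dz":-0.35,"ax":0,"ay":0,"az":0,"grip":0.46},{"dx":0,"dy":0,"dz":-0.5,"ax":0,"ay":0,"az":0,"grip":0.46},{"dx":0,"dy":0,"dz":-0.65,"ax":0,"ay":0,"az":0,"grip":1}]' | sed 1d
python3 - <<'E'
from h import *
r=snap("top","f")
for x in bricks(r)[1]:print(x)
plan([(.57,.0,.2,15),(.58,-.2,.2,47),(.595,-.33,.16,73.5)])
E
```

```text
position: [0.6001, 0.1837, 0.0223]
ee_rot: [0.0, 0.738, 0.675, 0.0]
contact_force: [-2.5, -0.1, 1.4]
width: 0.0619
gripper_force: 0.0
position: [0.6001, 0.1836, 0.1861]
ee_rot: [0.0, 0.738, 0.675, 0.001]
contact_force: [1.5, 0.3, 0.6]
width: 0.0729
gripper_force: 0.0
([419.0, 209.0], [0.6005, -0.3591], 49, 102, 73.9)
now [0.6047 0.1845 0.195 ] w 0.0795 F [2.3 1.3 5.5] t 19.6
(0.57, 0.0, 0.2, 15) d [-0.747 -0.072 -0.025] a [ 0.011 -0.001 -0.223] rows 4.5
(0.58, -0.2, 0.2, 47) d [-0.783 -0.168  0.   ] a [ 0.     0.    -0.356] rows 4.8
(0.595, -0.33, 0.16, 73.5) d [-0.399 -0.339  0.16 ] a [ 0.     0.    -0.294] rows 3.7
```

```bash
python3 -m jog '[{"dx":-0.75,"dy":-0.07,"dz":-0.02,"ax":0,"ay":0,"az":-0.223,"grip":1},{"dx":-0.75,"dy":-0.07,"dz":-0.02,"ax":0,"ay":0,"az":-0.223,"grip":1},{"dx":-0.75,"dy":-0.07,"dz":-0.02,"ax":0,"ay":0,"az":-0.223,"grip":1},{"dx":-0.75,"dy":-0.07,"dz":-0.02,"ax":0,"ay":0,"az":-0.223,"grip":1},{"dx":-0.75,"dy":-0.07,"dz":-0.02,"ax":0,"ay":0,"az":-0.223,"grip":1}]' | sed -n 2p
python3 -m jog '[{"dx":-0.78,"dy":-0.17,"dz":0,"ax":0,"ay":0,"az":-0.356,"grip":1},{"dx":-0.78,"dy":-0.17,"dz":0,"ax":0,"ay":0,"az":-0.356,"grip":1},{"dx":-0.78,"dy":-0.17,"dz":0,"ax":0,"ay":0,"az":-0.356,"grip":1},{"dx":-0.78,"dy":-0.17,"dz":0,"ax":0,"ay":0,"az":-0.356,"grip":1},{"dx":-0.78,"dy":-0.17,"dz":0,"ax":0,"ay":0,"az":-0.356,"grip":1}]' | sed -n 2p
python3 -m jog '[{"dx":-0.4,"dy":-0.34,"dz":0.16,"ax":0,"ay":0,"az":-0.294,"grip":1},{"dx":-0.4,"dy":-0.34,"dz":0.16,"ax":0,"ay":0,"az":-0.294,"grip":1},{"dx":-0.4,"dy":-0.34,"dz":0.16,"ax":0,"ay":0,"az":-0.294,"grip":1},{"dx":-0.4,"dy":-0.34,"dz":0.16,"ax":0,"ay":0,"az":-0.294,"grip":1},{"dx":-0.4,"dy":-0.34,"dz":0.16,"ax":0,"ay":0,"az":-0.294,"grip":1}]' | sed -n 2p
python3 - <<'E'
from h import *
plan([(.602,-.360,.06,73.7),(.602,-.360,.004,73.7)])
r=manip.get_image("side");im=r["img"].astype(int);m=((im.max(2)<90)&(im[...,0]-im[...,2]<14));m[:270]=0;m[400:]=0;m[:,:265]=0;m[:,400:]=0
m=cv2.morphologyEx(cv2.morphologyEx(m.astype(np.uint8),cv2.MORPH_CLOSE,np.ones((5,5))),cv2.MORPH_OPEN,np.ones((7,7)))
for b in blobs(r,m,.015):print(b)
E
```

```text
position: [0.5652, -0.0052, 0.1896]
position: [0.5752, -0.2022, 0.1895]
position: [0.5897, -0.3349, 0.147]
now [ 0.5897 -0.3349  0.147 ] w 0.0852 F [-0.8  0.1  0.6] t 20.9
(0.602, -0.36, 0.06, 73.7) d [-0.076 -0.082  0.348] a [-0.001 -0.    -0.004] rows 2.2
(0.602, -0.36, 0.004, 73.7) d [0.    0.    0.224] a [0. 0. 0.] rows 1.3
([356.0, 329.0], [0.6055, -0.3671], 60, 104, 72.5)
([356.0, 278.0], [0.6754, -0.2212], 33, 58, -24.8)
```

```bash
python3 -m jog '[{"dx":-0.076,"dy":-0.085,"dz":0.1,"ax":0,"ay":0,"az":0,"grip":1},{"dx":-0.076,"dy":-0.085,"dz":0.2,"ax":0,"ay":0,"az":0,"grip":1},{"dx":-0.076,"dy":-0.085,"dz":0.3,"ax":0,"ay":0,"az":0,"grip":1},{"dx":-0.076,"dy":-0.085,"dz":0.35,"ax":0,"ay":0,"az":0,"grip":1},{"dx":-0.076,"dy":-0.085,"dz":0.35,"ax":0,"ay":0,"az":0,"grip":1}]' | sed -n 2p
python3 -m jog '[{"dx":0,"dy":0,"dz":0.08,"ax":0,"ay":0,"az":0,"grip":1},{"dx":0,"dy":0,"dz":0.16,"ax":0,"ay":0,"az":0,"grip":1},{"dx":0,"dy":0,"dz":0.22,"ax":0,"ay":0,"az":0,"grip":1},{"dx":0,"dy":0,"dz":0.22,"ax":0,"ay":0,"az":0,"grip":1}]' | sed -n 2p\;4p
python3 -m jog '[{"dx":0,"dy":0,"dz":0,"ax":0,"ay":0,"az":0,"grip":-1},{"dx":0,"dy":0,"dz":0,"ax":0,"ay":0,"az":0,"grip":-1},{"dx":0,"dy":0,"dz":0,"ax":0,"ay":0,"az":0,"grip":-1},{"dx":0,"dy":0,"dz":0,"ax":0,"ay":0,"az":0,"grip":-1},{"dx":0,"dy":0,"dz":0,"ax":0,"ay":0,"az":0,"grip":-1}]' 60 | sed 1d
python3 -m jog '[{"dx":0,"dy":0,"dz":-0.1,"ax":0,"ay":0,"az":0,"grip":-1},{"dx":0,"dy":0,"dz":-0.2,"ax":0,"ay":0,"az":0,"grip":-1},{"dx":0,"dy":0,"dz":-0.35,"ax":0,"ay":0,"az":0,"grip":-1},{"dx":0,"dy":0,"dz":-0.5,"ax":0,"ay":0,"az":0,"grip":-1},{"dx":0,"dy":0,"dz":-0.65,"ax":0,"ay":0,"az":0,"grip":-1}]' | sed 1d
python3 - <<'E'
from h import *
plan([(.57,-.18,.19,42),(.55,.01,.19,12),(.5302,.15,.19,-5.1)])
E
```

```text
position: [0.6006, -0.3536, 0.0585]
position: [0.6014, -0.3546, 0.0052]
contact_force: [-1.0, 0.7, -0.0]
position: [0.6037, -0.3576, 0.0091]
ee_rot: [0.002, 0.144, 0.99, -0.001]
contact_force: [-0.2, 0.1, 6.6]
width: 0.0444
gripper_force: 64.6
position: [0.6017, -0.3559, 0.1705]
ee_rot: [-0.0, 0.144, 0.99, 0.0]
contact_force: [1.0, -0.4, -2.4]
width: 0.0448
gripper_force: 63.6
now [ 0.6017 -0.3559  0.1705] w 0.0448 F [ 1.  -0.4 -2.4] t 22.5
(0.57, -0.18, 0.19, 42) d [ 0.322  0.638 -0.077] a [ 0.    -0.001  0.349] rows 4.4
(0.55, 0.01, 0.19, 12) d [0.618 0.449 0.   ] a [0.    0.    0.333] rows 4.6
(0.5302, 0.15, 0.19, -5.1) d [0.564 0.039 0.   ] a [0.   0.   0.19] rows 3.4
```

```bash
python3 -m jog '[{"dx":0.32,"dy":0.64,"dz":-0.08,"ax":0,"ay":0,"az":0.349,"grip":-1},{"dx":0.32,"dy":0.64,"dz":-0.08,"ax":0,"ay":0,"az":0.349,"grip":-1},{"dx":0.32,"dy":0.64,"dz":-0.08,"ax":0,"ay":0,"az":0.349,"grip":-1},{"dx":0.32,"dy":0.64,"dz":-0.08,"ax":0,"ay":0,"az":0.349,"grip":-1},{"dx":0.32,"dy":0.64,"dz":-0.08,"ax":0,"ay":0,"az":0.349,"grip":-1}]' | tail -2
python3 -m jog '[{"dx":0.62,"dy":0.45,"dz":0,"ax":0,"ay":0,"az":0.333,"grip":-1},{"dx":0.62,"dy":0.45,"dz":0,"ax":0,"ay":0,"az":0.333,"grip":-1},{"dx":0.62,"dy":0.45,"dz":0,"ax":0,"ay":0,"az":0.333,"grip":-1},{"dx":0.62,"dy":0.45,"dz":0,"ax":0,"ay":0,"az":0.333,"grip":-1},{"dx":0.62,"dy":0.45,"dz":0,"ax":0,"ay":0,"az":0.333,"grip":-1}]' | tail -2
python3 -m jog '[{"dx":0.56,"dy":0.04,"dz":0,"ax":0,"ay":0,"az":0.19,"grip":-1},{"dx":0.56,"dy":0.04,"dz":0,"ax":0,"ay":0,"az":0.19,"grip":-1},{"dx":0.56,"dy":0.04,"dz":0,"ax":0,"ay":0,"az":0.19,"grip":-1},{"dx":0.56,"dy":0.04,"dz":0,"ax":0,"ay":0,"az":0.19,"grip":-1},{"dx":0.56,"dy":0.04,"dz":0,"ax":0,"ay":0,"az":0.19,"grip":-1}]' | tail -2
python3 - <<'E'
from h import *
snap("top","g0");plan([(.5302,.2516,.16,-5.1)])
E
```

```text
width: 0.0446
gripper_force: 63.7
width: 0.0447
gripper_force: 63.6
width: 0.0447
gripper_force: 63.6
now [0.5305 0.1514 0.1893] w 0.0445 F [ 0.4  0.  -1.2] t 23.8
(0.5302, 0.2516, 0.16, -5.1) d [ 0.399 -0.035  0.117] a [-0.    -0.     0.003] rows 2.5
```

View pics/topg0.png

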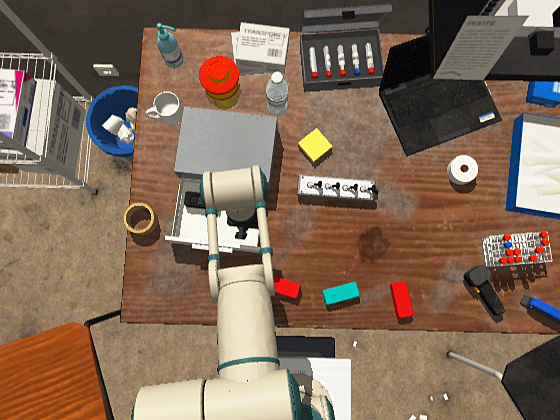

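The desk is now clear of black bricks, and the third is in the hand. Placing it in the front row.

```bash
python3 -m jog '[{"dx":0.4,"dy":-0.035,"dz":0.117,"ax":0,"ay":0,"az":0,"grip":-1},{"dx":0.4,"dy":-0.035,"dz":0.117,"ax":0,"ay":0,"az":0,"grip":-1},{"dx":0.4,"dy":-0.035,"dz":0.117,"ax":0,"ay":0,"az":0,"grip":-1},{"dx":0.4,"dy":-0.035,"dz":0.117,"ax":0,"ay":0,"az":0,"grip":-1},{"dx":0.4,"dy":-0.035,"dz":0.117,"ax":0,"ay":0,"az":0,"grip":-1}]' | tail -2
python3 - <<'E'
from h import *
plan([(.53,.2516,.08,-5.1),(.53,.2516,.036,-5.1)])
E
```

```text
width: 0.0449
gripper_force: 63.7
now [0.5314 0.249  0.1592] w 0.0449 F [-0.5 -0.4 -1.3] t 24.2
(0.53, 0.2516, 0.08, -5.1) d [ 0.01  -0.006  0.317] a [-0.001  0.001  0.001] rows 1.9
(0.53, 0.2516, 0.036, -5.1) d [0.    0.    0.176] a [0. 0. 0.] rows 1.1
```

```bash
python3 -m jog '[{"dx":0.01,"dy":-0.004,"dz":0.13,"ax":0,"ay":0,"az":0,"grip":-1},{"dx":0.01,"dy":-0.004,"dz":0.26,"ax":0,"ay":0,"az":0,"grip":-1},{"dx":0.01,"dy":-0.004,"dz":0.36,"ax":0,"ay":0,"az":0,"grip":-1},{"dx":0.01,"dy":-0.004,"dz":0.46,"ax":0,"ay":0,"az":0,"grip":-1},{"dx":0.01,"dy":-0.004,"dz":0.48,"ax":0,"ay":0,"az":0,"grip":-1}]' | sed 1d
python3 -m jog '[{"dx":0,"dy":0,"dz":0.03,"ax":0,"ay":0,"az":0,"grip":-1},{"dx":0,"dy":0,"dz":0.055,"ax":0,"ay":0,"az":0,"grip":-1},{"dx":0,"dy":0,"dz":0.055,"ax":0,"ay":0,"az":0,"grip":-1}]' | sed 1d
```

```text
position: [0.5284, 0.2489, 0.0364]
ee_rot: [-0.001, 0.738, 0.675, -0.004]
contact_force: [-0.3, 0.1, -2.0]
width: 0.0448
gripper_force: 63.5
position: [0.5358, 0.2519, 0.0284]
ee_rot: [0.003, 0.738, 0.675, 0.004]
contact_force: [5.1, -0.4, -2.4]
width: 0.0449
gripper_force: 65.9
```

There is a light touch (5 N) between the finger's outer linkage and the panel. I'll shift 4 mm inward, finish lowering, and open only a little.

```bash
python3 -m jog '[{"dx":0,"dy":0.025,"dz":0,"ax":0,"ay":0,"az":0,"grip":-1},{"dx":0,"dy":0.025,"dz":0.015,"ax":0,"ay":0,"az":0,"grip":-1},{"dx":0,"dy":0.025,"dz":0.015,"ax":0,"ay":0,"az":0,"grip":-1}]' | sed 1d
```

```text
position: [0.5388, 0.2512, 0.0232]
ee_rot: [0.001, 0.738, 0.675, 0.001]
contact_force: [1.2, -0.5, 1.3]
width: 0.0445
gripper_force: 66.2
```

```bash
python3 -m jog '[{"dx":0,"dy":0,"dz":0,"ax":0,"ay":0,"az":0,"grip":0.27},{"dx":0,"dy":0,"dz":0,"ax":0,"ay":0,"az":0,"grip":0.27},{"dx":0,"dy":0,"dz":0,"ax":0,"ay":0,"az":0,"grip":0.27},{"dx":0,"dy":0,"dz":0,"ax":0,"ay":0,"az":0,"grip":0.27}]' | sed 1d
python3 -m jog '[{"dx":0,"dy":0,"dz":-0.06,"ax":0,"ay":0,"az":0,"grip":0.27},{"dx":0,"dy":0,"dz":-0.16,"ax":0,"ay":0,"az":0,"grip":0.27},{"dx":0,"dy":0,"dz":-0.3,"ax":0,"ay":0,"az":0,"grip":0.27},{"dx":0,"dy":0,"dz":-0.45,"ax":0,"ay":0,"az":0,"grip":0.27},{"dx":0,"dy":0,"dz":-0.6,"ax":0,"ay":0,"az":0,"grip":-1}]' | sed 1d
python3 - <<'E'
from h import *
plan([(.46,.24,.2,-5.1),(.40,.262,.15,-5.1)])
E
```

```text
position: [0.5408, 0.2521, 0.024]
ee_rot: [0.002, 0.738, 0.675, 0.004]
contact_force: [5.9, -0.1, 2.3]
width: 0.0542
gripper_force: 0.0
position: [0.5358, 0.2513, 0.1736]
ee_rot: [-0.0, 0.737, 0.675, -0.001]
contact_force: [-0.1, 0.1, 0.3]
width: 0.0432
gripper_force: 0.0
now [0.5358 0.2513 0.1736] w 0.0432 F [-0.1  0.1  0.3] t 25.9
(0.46, 0.24, 0.2, -5.1) d [-0.072 -0.298 -0.105] a [-0.001  0.     0.001] rows 1.9
(0.4, 0.262, 0.15, -5.1) d [ 0.066 -0.247  0.2  ] a [0. 0. 0.] rows 1.9
```

Released cleanly. Now I'll move in front of the drawer and push it shut.

```bash
python3 -m jog '[{"dx":0,"dy":-0.3,"dz":-0.05,"ax":0,"ay":0,"az":0,"grip":-1},{"dx":0,"dy":-0.5,"dz":-0.05,"ax":0,"ay":0,"az":0,"grip":-1},{"dx":0,"dy":-0.5,"dz":-0.05,"ax":0,"ay":0,"az":0,"grip":-1},{"dx":0,"dy":-0.5,"dz":-0.05,"ax":0,"ay":0,"az":0,"grip":-1},{"dx":0,"dy":-0.5,"dz":-0.05,"ax":0,"ay":0,"az":0,"grip":-1}]' | sed -n 2p
python3 - <<'E'
from h import *
r=snap("top","g");c=cv2.resize(r["img"][90:260,120:290,::-1],None,fx=3.4,fy=3.4);cv2.imwrite("pics/g.png",c)
print("brick outside?",bricks(r)[1])
plan([(.416,.2617,.06,-5.1),(.628,.2427,.05,-5.1)])
E
```

```text
position: [0.4098, 0.2624, 0.1854]
brick outside? []
now [0.4119 0.2627 0.1854] w 0.0003 F [ 0.5  0.3 -0.2] t 26.4
(0.416, 0.2617, 0.06, -5.1) d [-0.003  0.016  0.502] a [ 0.001 -0.     0.002] rows 3.0
(0.628, 0.2427, 0.05, -5.1) d [-0.     0.851  0.04 ] a [0. 0. 0.] rows 5.1
```

View pics/g.png

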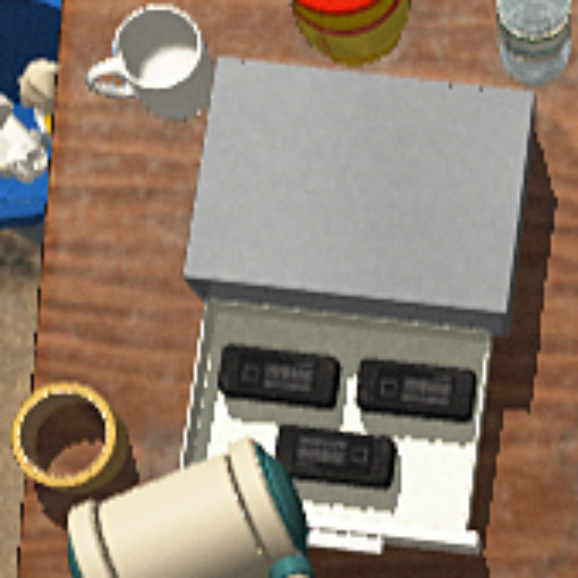

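All three bricks lie flat inside the drawer, at crop positions (280,377), (416,390) and (337,457). Pushing it shut.

```bash
python3 -m jog '[{"dx":0,"dy":0,"dz":0.15,"ax":0,"ay":0,"az":0,"grip":-1},{"dx":0,"dy":0,"dz":0.3,"ax":0,"ay":0,"az":0,"grip":-1},{"dx":0,"dy":0,"dz":0.45,"ax":0,"ay":0,"az":0,"grip":-1},{"dx":0,"dy":0,"dz":0.54,"ax":0,"ay":0,"az":0,"grip":-1},{"dx":0,"dy":0,"dz":0.54,"ax":0,"ay":0,"az":0,"grip":-1}]' | sed -n 2p\;4p
python3 -m jog '[{"dx":0,"dy":0.04,"dz":0,"ax":0,"ay":0,"az":0,"grip":-1},{"dx":0,"dy":0.08,"dz":0,"ax":0,"ay":0,"az":0,"grip":-1},{"dx":0,"dy":0.12,"dz":0,"ax":0,"ay":0,"az":0,"grip":-1},{"dx":0,"dy":0.16,"dz":0,"ax":0,"ay":0,"az":0,"grip":-1},{"dx":0,"dy":0.2,"dz":0,"ax":0,"ay":0,"az":0,"grip":-1}]' | sed -n 2p\;4p
python3 -m jog '[{"dx":0,"dy":0.05,"dz":0,"ax":0,"ay":0,"az":0,"grip":-1},{"dx":0,"dy":0.1,"dz":0,"ax":0,"ay":0,"az":0,"grip":-1},{"dx":0,"dy":0.15,"dz":0,"ax":0,"ay":0,"az":0,"grip":-1},{"dx":0,"dy":0.2,"dz":0,"ax":0,"ay":0,"az":0,"grip":-1},{"dx":0,"dy":0.25,"dz":0,"ax":0,"ay":0,"az":0,"grip":-1}]' | sed -n 2p\;4p
python3 -m jog '[{"dx":0,"dy":0.05,"dz":0,"ax":0,"ay":0,"az":0,"grip":-1},{"dx":0,"dy":0.1,"dz":0,"ax":0,"ay":0,"az":0,"grip":-1},{"dx":0,"dy":0.15,"dz":0,"ax":0,"ay":0,"az":0,"grip":-1},{"dx":0,"dy":0.2,"dz":0,"ax":0,"ay":0,"az":0,"grip":-1},{"dx":0,"dy":0.25,"dz":0,"ax":0,"ay":0,"az":0,"grip":-1}]' | sed -n 2p\;4p
python3 - <<'E'
from h import *
plan([(.628,.2427,.05,-5.1)])
E
```

```text
position: [0.4103, 0.2608, 0.0451]
contact_force: [-0.9, -0.1, -0.1]
position: [0.4643, 0.2587, 0.0511]
contact_force: [-2.1, 1.6, 1.4]
position: [0.5258, 0.2523, 0.0497]
contact_force: [-3.0, 1.4, 2.2]
position: [0.5879, 0.2468, 0.0495]
contact_force: [-2.7, 0.6, 2.6]
now [0.5879 0.2468 0.0495] w 0.0003 F [-2.7  0.6  2.6] t 28.1
(0.628, 0.2427, 0.05, -5.1) d [-0.002  0.161 -0.002] a [-0.     0.     0.001] rows 1.0
```

```bash
python3 -m jog '[{"dx":0,"dy":0.03,"dz":0,"ax":0,"ay":0,"az":0,"grip":-1},{"dx":0,"dy":0.06,"dz":0,"ax":0,"ay":0,"az":0,"grip":-1},{"dx":0,"dy":0.09,"dz":0,"ax":0,"ay":0,"az":0,"grip":-1},{"dx":0,"dy":0.12,"dz":0,"ax":0,"ay":0,"az":0,"grip":-1},{"dx":0,"dy":0.14,"dz":0,"ax":0,"ay":0,"az":0,"grip":-1}]' | sed -n 2p\;4p
python3 -m jog '[{"dx":0,"dy":0.015,"dz":0,"ax":0,"ay":0,"az":0,"grip":-1},{"dx":0,"dy":0.03,"dz":0,"ax":0,"ay":0,"az":0,"grip":-1},{"dx":0,"dy":0.03,"dz":0,"ax":0,"ay":0,"az":0,"grip":-1}]' | sed -n 2p\;4p
```

```text
position: [0.6225, 0.2438, 0.0495]
contact_force: [-1.7, -0.4, 1.2]
position: [0.6293, 0.2432, 0.0495]
contact_force: [-1.7, 0.2, -0.3]
```

```bash
python3 -m jog '[{"dx":0,"dy":0.015,"dz":0,"ax":0,"ay":0,"az":0,"grip":-1},{"dx":0,"dy":0.03,"dz":0,"ax":0,"ay":0,"az":0,"grip":-1},{"dx":0,"dy":0.03,"dz":0,"ax":0,"ay":0,"az":0,"grip":-1}]' | sed -n 2p\;4p
python3 -m jog '[{"dx":0,"dy":0.01,"dz":0,"ax":0,"ay":0,"az":0,"grip":-1},{"dx":0,"dy":0.02,"dz":0,"ax":0,"ay":0,"az":0,"grip":-1},{"dx":0,"dy":0.02,"dz":0,"ax":0,"ay":0,"az":0,"grip":-1}]' | sed -n 2p\;4p
```

```text
position: [0.6293, 0.2432, 0.0495]
contact_force: [-16.4, 1.3, 9.1]
position: [0.6292, 0.2431, 0.0495]
contact_force: [-24.0, 2.0, 15.1]
```

It is at the hard stop, and further push only raises the force. Backing off and checking.

```bash
python3 -m jog '[{"dx":0,"dy":-0.1,"dz":0,"ax":0,"ay":0,"az":0,"grip":-1},{"dx":0,"dy":-0.25,"dz":0,"ax":0,"ay":0,"az":0,"grip":-1},{"dx":0,"dy":-0.4,"dz":-0.1,"ax":0,"ay":0,"az":0,"grip":-1},{"dx":0,"dy":-0.55,"dz":-0.25,"ax":0,"ay":0,"az":0,"grip":-1},{"dx":0,"dy":-0.7,"dz":-0.4,"ax":0,"ay":0,"az":0,"grip":-1}]' | sed -n 2p\;4p
python3 -m jog '[{"dx":0,"dy":-0.2,"dz":-0.2,"ax":0,"ay":0,"az":0,"grip":-1},{"dx":0,"dy":-0.2,"dz":-0.2,"ax":0,"ay":0,"az":0,"grip":-1},{"dx":0,"dy":-0.2,"dz":-0.2,"ax":0,"ay":0,"az":0,"grip":-1},{"dx":0,"dy":-0.2,"dz":-0.2,"ax":0,"ay":0,"az":0,"grip":-1}]' | sed -n 2p\;4p
python3 - <<'E'
from h import *
snap("top","h")
E
```

```text
position: [0.4842, 0.2562, 0.1316]
contact_force: [0.5, 0.8, 0.3]
position: [0.4367, 0.2613, 0.1833]
contact_force: [0.7, -0.6, -0.7]
```

View pics/toph.png

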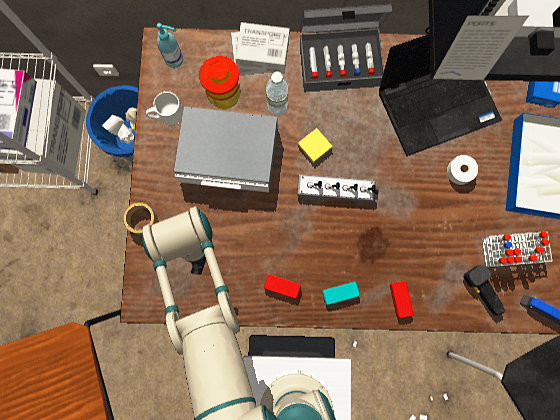

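The drawer is shut flush (lip at about (222,185)), the levers are off, the tape and notes are unmoved, and no black bricks remain on the desk. Handing in.

```bash
python3 -c "
from rig import manip
print(manip.sign_off())"
```

```text
the job is handed in; nothing more can be done
None
```

The job is handed in: all four switches went off in one left-to-right drag, all three black adapters are in the drawer, the drawer is pushed to its stop, and the tape roll and note block weren't touched.

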